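# Load the wash hanger and hang it in the wash tank

## Task

Load the two greasy bearing spacers onto the wash hanger's spindle where it stands on the bench, the wide blue one first, right down on the foot plate, and the tall orange one on top of it. Then hang the loaded hanger inside the empty wash tank, its bent lip hooked over any one side of the tank rim so that it hangs upright clear of the tank floor. Set it on the rim, do not let it drop, and leave the flask, candle, brush and screwdriver where they are.

Things in the scene. Friction and masses are not known exactly. Their poses are not given: they have to be found in the camera images.
- hanger: Loose stainless wash hanger, 0.26 kg, upright on the bench. Origin: on the spindle axis, at the underside of the foot plate; z up along the spindle, +x from the spindle towards the straps and lip, y along the lip. Foot plate 4 mm thick, x -40 to 64, y -40 to 40 mm. Two upright straps 14 mm wide at x 60 to 64, y +-30 (their outer faces lie on the tank wall when hung) carry the bent lip.
- hanger_grip (a point): Middle of the black grip block that stands on the lip: 66 mm along +x from the spindle axis, 136 mm above the foot's underside. Grip 12 mm thick along x (60 to 72), 50 mm wide along y, z 112 to 156. Loaded, the hanger weighs about 0.46 kg, centred some 45 mm from the grip towards the spindle: hold it squarely across the 12 mm, firmly (about 40 N).
- hanger_lip (a point): Middle of the slot under the bent lip, on the lip's flat underside: 71 mm along +x from the spindle axis, 108 mm above the foot's underside; lies on the rim top when hung. Lip 4 mm thick, 74 mm wide along y, reaching x 86 and turned down, slightly flared, to z 88. The slot is 14 mm wide at the top (x 64 to 78), about 18 mm at its mouth, 20 mm deep.
- spindle_tip (a point): Top of the hanger's stepped spindle, 106 mm above the underside of the foot plate. Spindle: wide step 38 mm diameter from z 4 to 20, bevelled to 32 mm at z 24, then a 24 mm shaft from z 24 to 96, tapering to 12 mm at z 106.
- wide_spacer: Loose blue plastic ring, 68 mm outside diameter, 42 mm bore, 26 mm high, 0.085 kg, standing flat in the grey tray. Origin: centre of its underside, z up along the bore. It goes over the 38 mm step of the spindle and sits on the foot plate.
- slim_spacer: Loose orange plastic sleeve, 52 mm outside diameter, 30 mm bore, 60 mm high, 0.11 kg, standing on end in the grey tray. Origin: centre of its underside, z up along the bore. It slides over the 24 mm shaft but not over the 38 mm step, and sits on the wide spacer, its underside then 30 mm above the underside of the foot plate.
- tank: Fixed open stainless wash tank, empty, 170 mm (x) by 240 mm (y) outside over the rim, 138 mm high. Origin: centre of the underside on the bench; z up. The rim is a hem 8 mm thick and 12 mm deep, its inner face flush with the walls: inside 154 by 224 mm; top of the tank floor 12 mm above the bench. The hem projects 4 mm beyond the outside of the walls. Small drain cock low on the +y end.
- tray: Fixed shallow grey tray, 170 mm (x) by 240 mm (y), 16 mm high, walls 4 mm, floor 4 mm thick. Origin: centre of its underside. The two spacers stand in it some 110 mm apart along y. Tank and tray may be on either side of the hanger.
- flask: Bystander: round glass flask on a cork ring, 88 mm diameter, 154 mm high; origin at the centre of its underside. Leave alone.
- candle: Bystander: white pillar candle on a dark 100 mm dish, 170 mm high; origin at the centre of its underside. Leave alone.
- brush: Bystander: cleaning brush, 170 mm long, lying on the bench. Leave alone.
- screwdriver: Bystander: green-handled screwdriver, 170 mm long, lying on the bench. Leave alone.

How it is judged:
By the outcome, as a careful person would: the job done as asked, in the order asked, and still so for the second after the job is handed in, with the robot touching nothing.
It also fails if it takes over 72 s, if anything falls off the work surface, if the arm or the gripper's body presses on something with over 40 N, if the wrist force passes 120 N, or if a joint passes its speed limit or range.

## Robot

A 6-joint arm with a two-finger parallel gripper is mounted at the origin on the work surface. World frame = base frame: x ahead of the robot, y to its left, z up, the work surface at z = 0. Lengths are in m, angles in rad, forces in N, time in s.
With the tool pointing down it reaches from about 0.35 to 0.925 m from the base axis. Payload 6.4 kg.
Tool frame: the origin (TCP) lies midway between the tips of the shut fingers; the grasp point (between the pads) lies arm.pinch_z behind it (arm.pinch_z is the distance from the TCP to the grasp point, in m); y points along the fingers, x is the direction in which the jaws open and shut, and the axes are right-handed (so a half turn about y gives the same grasp; the last joint's range is limited). The gripper opens to 94 mm and grips with 3 to 60 N. Pads are 16 mm wide; open, the fingers measure 119 mm over their backs; the gripper's body (75 mm by 177 mm) begins 78 mm behind the grasp point.
Start: joints at [-1.381, 0.245, 1.558, -0, 1.339, -0.174], TCP at [0.231, -0.607, 0.205] pointing down, gripper open.
Joint ranges: [-3.13, 3.13], [-1.02, 2.26], [0.13, 2.54], [-0.95, 4.09], [0.21, 2.88], [-2.74, 2.74]. Speed limits (rad/s): [2.57, 2.57, 3.14, 3.14, 3.14, 3.14].

## Interface

Orientations are given as a 3x3 rotation matrix whose columns are the frame's x, y, z axes.
In Python, from cell import arm gives the robot as it stands.
- The arm moves only by the shell command python3 -m handwheel 'ROWS' [FORCE]. ROWS is JSON, a list of rows, each a list of 5 numbers: the shift along the world's x, y, z in mm, then the turn about the world's z in rad, then the opening in per cent of the stroke, from 0 (shut) to 100 (fully open). In form: [[dx, dy, dz, twist, hand], ...]. A call has 1 to 12 rows; each row shifts and turns the commanded pose from where the row before left it; what a row does not reach is not made up. A row lasts 1/12 s, in which the tool goes at most 41.7 mm and 7.16 degrees, less where a joint would pass 70% of its speed; a pose out of reach is approached as far as the arm can. A call is refused whole if a number of a shift passes 41.7 or a number of a turn 0.125, either way. A call with a gripper value outside its range is refused whole. The fingers move at their own pace and stop on an object; FORCE is the grip in N (left out, the last holds). Time passes only in rows, so rows that do not move let the fingers close. It gives the time, the measured TCP pose, the force and the opening at its end, in the units of the state.
- arm.observe(): the state, without advancing time (a new reading comes with each control period).
- arm.capture(name): name is "side" or "top"; returns the picture (384x512x3 uint8, blue, green, red); there is no depth.
- arm.calibration(name): a dict with "mtx" (3x3 intrinsics, pixels), "distortion" ([k1, k2, p1, p2, k3] as OpenCV has them; the pictures are not rectified), "cam_to_world" (4x4, takes a point from camera to world coordinates). Camera axes: x right, y down, z forward; pixel columns grow to the right and rows downward; lengths in m; the calibration is good to about 2 mm. A picture is of the moment at which its call begins. calibration takes no time and is no camera call.
- arm.job_done(): hands the job in, once; it reports no verdict.
The state is a dict: "time_s": time; "joints": joint angles; "joint_vel": joint speeds; "joint_torque": joint torques, N m; "position": TCP position; "tool_rot": TCP orientation; "contact_force": force on the tool from outside, world axes, zero at the start; "moment": the same for the moment, N m; "opening": finger opening in m.
Only numpy, scipy, OpenCV 4.12 (cv2) and the standard library are available. Lean on these libraries where they do the work, as an engineer would, in place of code of your own. Each camera call takes 0.05 s, during which the arm holds its last target.

## Working session

There is one attempt and no reset: what is moved stays moved. The work goes in short steps, Python scripts to look and compute and a shell command to move; the robot and the scene stay as the last step left them, time stands still between calls to the robot, and variables do not carry over. Pictures are saved under pics/ and viewed, and the job is handed in when it is done.

```bash
mkdir -p pics; ls; python3 - <<'E'
from cell import arm
import cv2
for n in("side","top"):
    im=arm.capture(n); cv2.imwrite(f"pics/{n}0.png",im)
    c=arm.calibration(n); print(n,c["mtx"],c["distortion"],c["cam_to_world"])
s=arm.observe(); print(s, arm.pinch_z)
E
```

```text
pics
side [[389.34708737   0.         255.38230749]
 [  0.         389.34708737 190.98413186]
 [  0.           0.           1.        ]] [-0.03967013  0.          0.          0.          0.        ] [[-8.76222587e-01 -3.69312723e-01  3.09583736e-01  2.92489655e-01]
 [-4.81906606e-01  6.71511974e-01 -5.62883373e-01  5.74952710e-01]
 [-9.19398850e-06 -6.42401573e-01 -7.66368200e-01  8.94802016e-01]
 [ 0.00000000e+00  0.00000000e+00  0.00000000e+00  1.00000000e+00]]
top [[419.7962172    0.         252.02553262]
 [  0.         419.7962172  184.57893461]
 [  0.           0.           1.        ]] [-0.13123857  0.          0.          0.          0.        ] [[-0.01958078 -0.99041857  0.13670277  0.47751665]
 [-0.99975028  0.02086847  0.00799273 -0.00470296]
 [-0.01076892 -0.13651213 -0.99057987  1.13049578]
 [ 0.          0.          0.          1.        ]]
{'time_s': 0.1, 'joints': array([-1.38111320e+00,  2.45741140e-01,  1.55889857e+00,  1.83038738e-05,
        1.33867116e+00, -1.74096579e-01]), 'joint_vel': array([ 0.00076644, -0.00254091, -0.00140106, -0.00234871, -0.00082853,
       -0.00268239]), 'joint_torque': array([ 9.60670222e-04, -4.16916668e+01, -3.15524089e+01,  6.87478250e-02,
        3.09873722e-02, -4.96293524e-05]), 'position': array([ 0.23118515, -0.60692133,  0.20445405]), 'tool_rot': array([[ 3.55804917e-01, -3.06470927e-04,  9.34560200e-01],
       [-9.34558724e-01,  1.69074990e-03,  3.55804909e-01],
       [-1.68915142e-03, -9.99998524e-01,  3.15162048e-04]]), 'contact_force': array([ 0.01600774, -0.1049855 , -1.21097406]), 'moment': array([-0.01930646, -0.01471809, -0.00174082]), 'opening': 0.09415556414390588} 0.0188
```

View pics/side0.png

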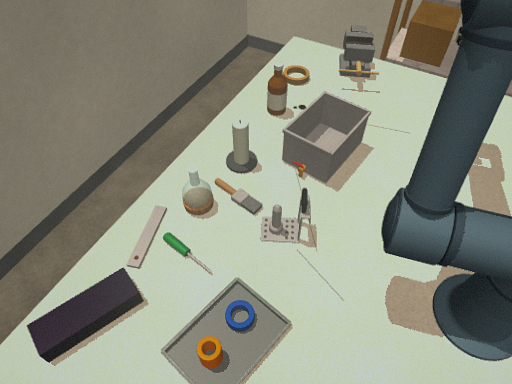

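View pics/top0.png

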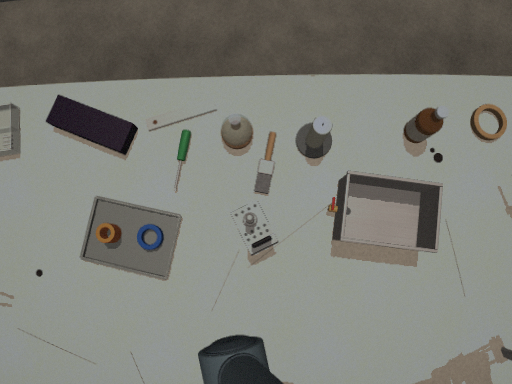

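```bash
cat > h.py <<'E'
import numpy as np, cv2
from cell import arm
def ray(n,uv):
    c=arm.calibration(n); T=np.array(c["cam_to_world"])
    p=cv2.undistortPoints(np.array([[uv]],float),np.array(c["mtx"]),np.array(c["distortion"]))[0,0]
    return T[:3,3], T[:3,:3]@np.array([p[0],p[1],1.])
def onz(n,uv,z):
    o,d=ray(n,uv); return o+d*(z-o[2])/d[2]
def tri(a,b):
    A=np.zeros((3,3));r=np.zeros(3);L=[]
    for n,uv in(("side",a),("top",b)):
        o,d=ray(n,uv);d=d/np.linalg.norm(d);P=np.eye(3)-np.outer(d,d);A+=P;r+=P@o;L.append((P,o))
    x=np.linalg.solve(A,r); return x,[np.linalg.norm(P@(x-o)) for P,o in L]
def proj(n,X):
    c=arm.calibration(n);T=np.linalg.inv(np.array(c["cam_to_world"]))
    return cv2.projectPoints(np.atleast_2d(X).astype(float),cv2.Rodrigues(T[:3,:3])[0],T[:3,3],np.array(c["mtx"]),np.array(c["distortion"]))[0][:,0]
def crop(src,x0,y0,w,h,k,out):
    im=src if not isinstance(src,str) else cv2.imread(src)
    cv2.imwrite(out,cv2.resize(im[y0:y0+h,x0:x0+w],None,fx=k,fy=k,interpolation=cv2.INTER_CUBIC))
E
python3 - <<'E'
from h import *
t=cv2.imread("pics/top0.png");s=cv2.imread("pics/side0.png")
crop(t,220,190,70,70,8,"pics/a.png");crop(s,240,170,90,80,8,"pics/b.png");crop(t,320,160,130,100,6,"pics/c.png")
for n,im in(("top",t),("side",s)):
    hsv=cv2.cvtColor(im,cv2.COLOR_BGR2HSV)
    for nm,lo,hi in(("blue",(100,130,40),(125,255,255)),("orange",(5,180,120),(18,255,255))):
        m=cv2.inRange(hsv,lo,hi); k,l,st,ce=cv2.connectedComponentsWithStats(m)
        print(n,nm,[(st[i].tolist(),ce[i].round(1).tolist()) for i in range(1,k) if st[i][4]>60])
crop(t,75,190,120,95,6,"pics/d.png")
E
```

```text
top blue [([137, 225, 26, 25, 316], [149.6, 236.5])]
top orange []
side blue [([225, 300, 29, 32, 438], [239.4, 315.6])]
side orange [([198, 336, 22, 21, 170], [208.3, 344.0]), ([199, 344, 22, 25, 160], [210.8, 361.2])]
```

View pics/a.png

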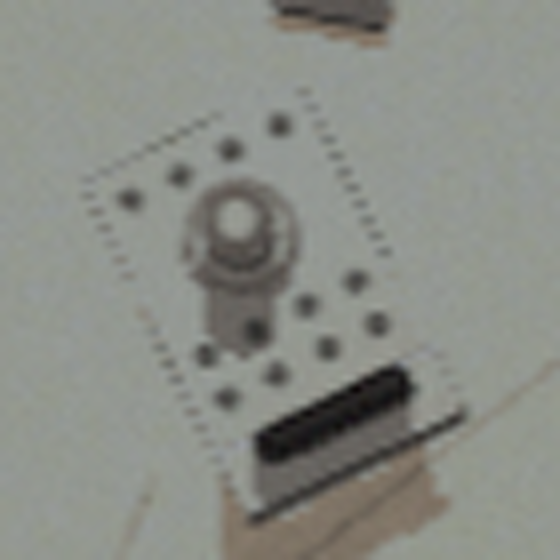

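View pics/b.png

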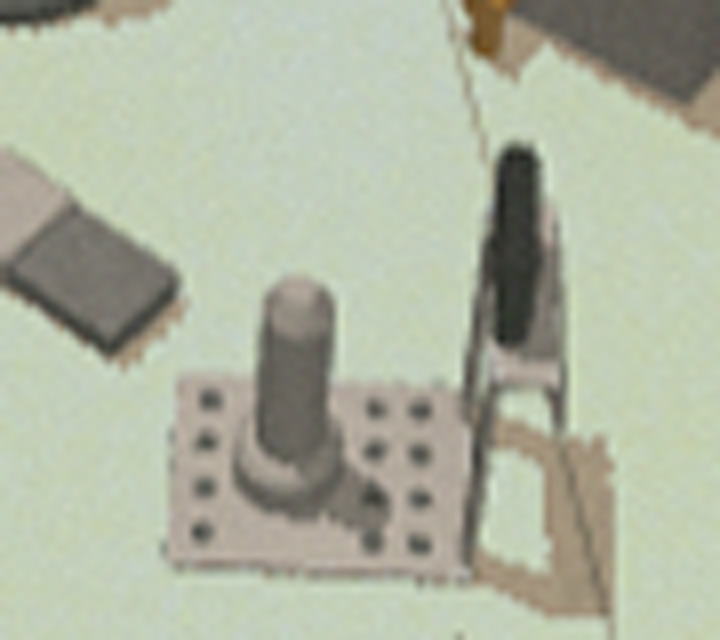

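View pics/c.png

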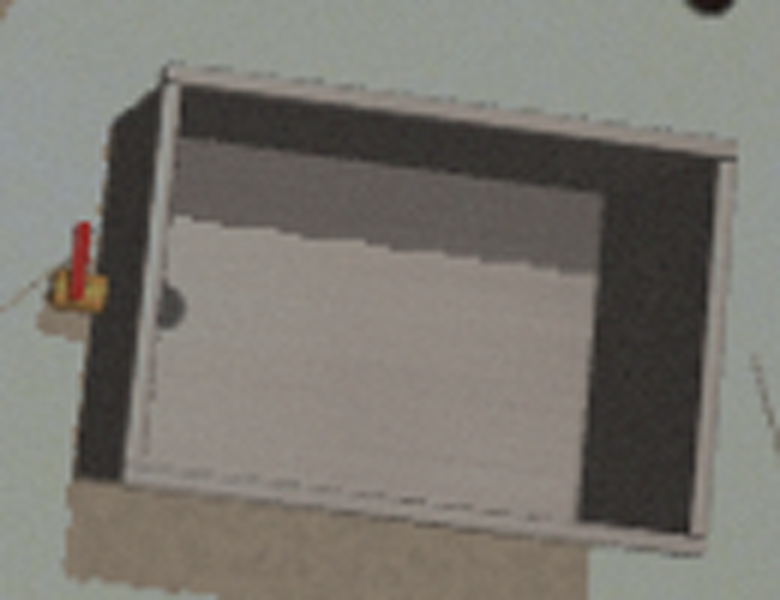

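View pics/d.png

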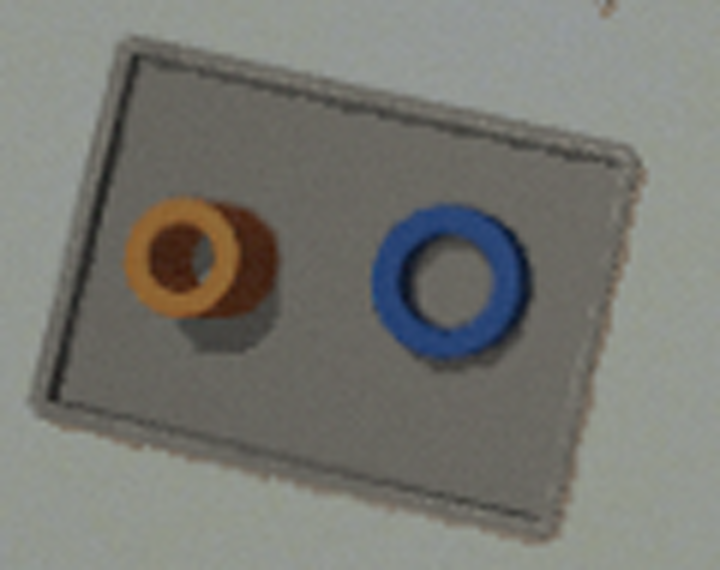

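```bash
python3 - <<'E'
from h import *
t=cv2.imread("pics/top0.png");s=cv2.imread("pics/side0.png")
def P(x0,y0,k,uv): return (x0+(uv[0]+.5)/k-.5, y0+(uv[1]+.5)/k-.5)
# tank
C=[onz("top",P(320,160,6,u),.138) for u in((167,66),(737,150),(704,553),(125,480))]
print(np.round(C,4)); print([round(float(np.linalg.norm(C[i]-C[(i+1)%4])),4) for i in range(4)])
c=np.mean(C,0); e=(C[0]-C[1]+C[3]-C[2]); print("tank",c, "yaw of +y", np.degrees(np.arctan2(-e[0],e[1])))
# hanger
tipT=P(220,190,8,(239,213)); tipS=P(240,170,8,(299,288)); 
print("tip tri",tri(tipS,tipT), "top onz", onz("top",tipT,.106),"side onz",onz("side",tipS,.106))
gT=P(220,190,8,(332,412)); g=onz("top",gT,.156); print("grip top",g)
ga=onz("top",P(220,190,8,(265,443)),.156);gb=onz("top",P(220,190,8,(402,381)),.156);print("grip ends",ga,gb,np.degrees(np.arctan2(*(ga-gb)[[1,0]])))
d=g-onz("top",tipT,.106); print("vec",d, np.linalg.norm(d[:2]),np.degrees(np.arctan2(d[1],d[0])))
la=onz("top",P(220,190,8,(252,519)),.108);lb=onz("top",P(220,190,8,(467,412)),.108)
print("lip edge",la,lb,np.linalg.norm(la-lb),np.degrees(np.arctan2(*(la-lb)[[1,0]])))
# foot corners
fa=onz("top",P(220,190,8,(85,182)),.004);fb=onz("top",P(220,190,8,(303,90)),.004);print("foot far edge",fa,fb,np.linalg.norm(fa-fb),np.degrees(np.arctan2(*(fa-fb)[[1,0]])))
# spacers
for nm,uv,z in(("blue",P(75,190,6,(446,279)),.030),("orange",P(75,190,6,(182,257)),.064)): print(nm,onz("top",uv,z))
hsv=cv2.cvtColor(s,cv2.COLOR_BGR2HSV)
crop(s,160,280,140,100,6,"pics/e.png")
for nm,lo,hi,z in(("blue",(100,130,40),(125,255,255),.030),):
    for n,im in(("top",t),("side",s)):
        m=cv2.inRange(cv2.cvtColor(im,cv2.COLOR_BGR2HSV),lo,hi);cs,_=cv2.findContours(m,cv2.RETR_EXTERNAL,cv2.CHAIN_APPROX_NONE)
        c=max(cs,key=cv2.contourArea);print(n,cv2.fitEllipse(c),onz(n,cv2.fitEllipse(c)[0],.017))
# tray
C=[onz("top",P(75,190,6,u),.016) for u in((125,37),(640,155),(553,542),(32,408))]
print(np.round(C,4),np.mean(C,0),[round(float(np.linalg.norm(C[i]-C[(i+1)%4])),4) for i in range(4)])
E
```

```text
[[ 0.6437 -0.2271  0.138 ]
 [ 0.6047 -0.462   0.138 ]
 [ 0.4427 -0.4364  0.138 ]
 [ 0.4792 -0.2025  0.138 ]]
[0.2382, 0.164, 0.2367, 0.1663]
tank [ 0.54256216 -0.33202408  0.138     ] yaw of +y -9.143236337177834
tip tri (array([0.54041799, 0.01113399, 0.10487322]), [np.float64(0.0008812417507433347), np.float64(0.0008812417507432393)]) top onz [0.54118322 0.01140282 0.106     ] side onz [0.53921621 0.01169304 0.106     ]
grip top [ 0.48011632 -0.01509946  0.156     ]
grip ends [0.47161266 0.004384   0.156     ] [ 0.48859913 -0.03548276  0.156     ] 113.0779304550242
vec [-0.0610669  -0.02650228  0.05      ] 0.06656979103841007 -156.53975198213004
lip edge [0.44858392 0.00920147 0.108     ] [ 0.47938333 -0.05643194  0.108     ] 0.07250067505497859 115.13898280437577
foot far edge [0.55896121 0.06456221 0.004     ] [ 0.5885177  -0.00933064  0.004     ] 0.07958479318682363 111.80097949135094
blue [0.49811578 0.27856037 0.03      ]
orange [0.50805025 0.38607529 0.064     ]
top ((149.5986785888672, 236.5613250732422), (23.78001594543457, 25.123300552368164), 80.6590805053711) [0.49706708 0.28004606 0.017     ]
side ((239.3262939453125, 315.0559997558594), (27.817108154296875, 30.27259063720703), 4.2463154792785645) [0.49813067 0.27867082 0.017     ]
[[0.6095 0.4329 0.016 ]
 [0.5522 0.1949 0.016 ]
 [0.3824 0.234  0.016 ]
 [0.4421 0.4731 0.016 ]] [0.49654073 0.33371985 0.016     ] [0.2448, 0.1743, 0.2464, 0.1722]
```

View pics/e.png

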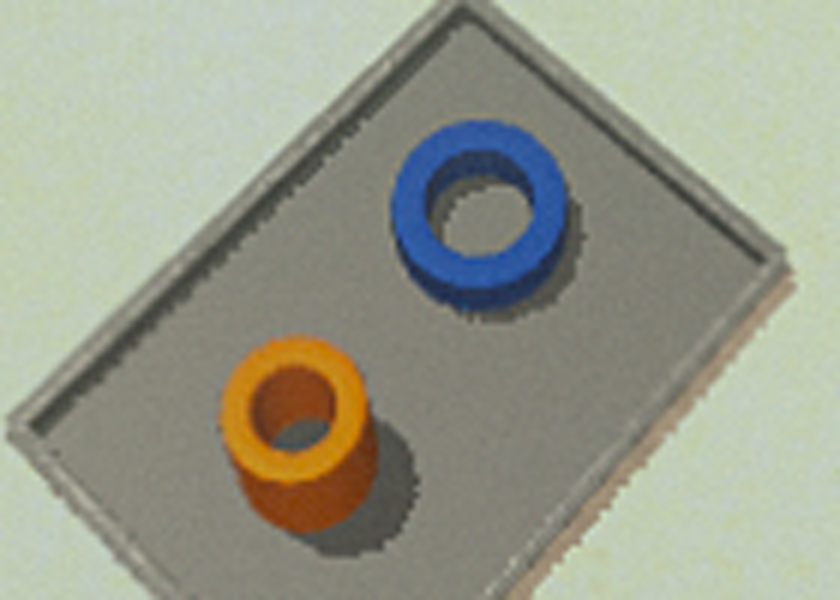

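```bash
python3 - <<'E'
from h import *
def P(x0,y0,k,uv): return (x0+(uv[0]+.5)/k-.5, y0+(uv[1]+.5)/k-.5)
print("blue side",onz("side",P(160,280,6,(480,205)),.030),"orange side",onz("side",P(160,280,6,(295,409)),.064))
print(tri(P(160,280,6,(480,205)),P(75,190,6,(446,279))));print(tri(P(160,280,6,(295,409)),P(75,190,6,(182,257))))
E
```

```text
blue side [0.49613869 0.28008175 0.03      ] orange side [0.50730924 0.38689245 0.064     ]
(array([0.49755266, 0.2791628 , 0.0267124 ]), [np.float64(0.000666659982902283), np.float64(0.0006666599829023049)])
(array([0.50791605, 0.38658829, 0.06237898]), [np.float64(0.00019520736310800607), np.float64(0.00019520736310798596)])
```

```bash
python3 -m handwheel '[[11,40,0,0.047,100],[11,40,0,0,100],[11,40,0,0,100],[11,40,0,0,100],[11,40,0,0,100],[11,40,0,0,100],[11,40,0,0,100],[11,40,0,0,100],[11,40,0,0,100],[11,40,0,0,100],[11,40,0,0,100],[11,40,0,0,100]]' 15
```

```text
time_s: 1.1
position: [0.3631, -0.1255, 0.2053]
tool_rot: [[0.399, 0.0, 0.917], [-0.917, -0.0, 0.399], [0.0, -1.0, 0.0]]
contact_force: [0.1, 0.5, 0.4]
opening: 0.094
```

```bash
python3 -m handwheel '[[12,36,0,0,100],[12,36,0,0,100],[12,36,0,0,100],[12,36,0,0,100],[12,36,0,0,100],[12,36,-10,0,100],[12,36,-20,0,100],[12,36,-20,0,100],[12,36,-20,0,100],[12,36,-20,0,100],[12,36,-20,0,100],[2,10,-10,0,100]]'; python3 -m handwheel '[[0,0,0,0,100],[0,0,-5,0,100]]'
python3 - <<'E'
from h import *
for n in("top","side"): cv2.imwrite(f"pics/{n}1.png",arm.capture(n))
crop("pics/top1.png",75,170,150,110,5,"pics/f.png");crop("pics/side1.png",150,220,160,120,5,"pics/g.png")
E
```

```text
time_s: 2.1
position: [0.4948, 0.2767, 0.0853]
tool_rot: [[0.402, -0.003, 0.916], [-0.916, -0.0, 0.402], [-0.001, -1.0, -0.003]]
contact_force: [-0.2, -0.2, -0.2]
opening: 0.0935
time_s: 2.27
position: [0.4954, 0.2736, 0.0832]
tool_rot: [[0.4, -0.0, 0.916], [-0.916, -0.0, 0.4], [0.0, -1.0, -0.0]]
contact_force: [0.7, 0.1, -0.0]
opening: 0.0939
```

View pics/f.png

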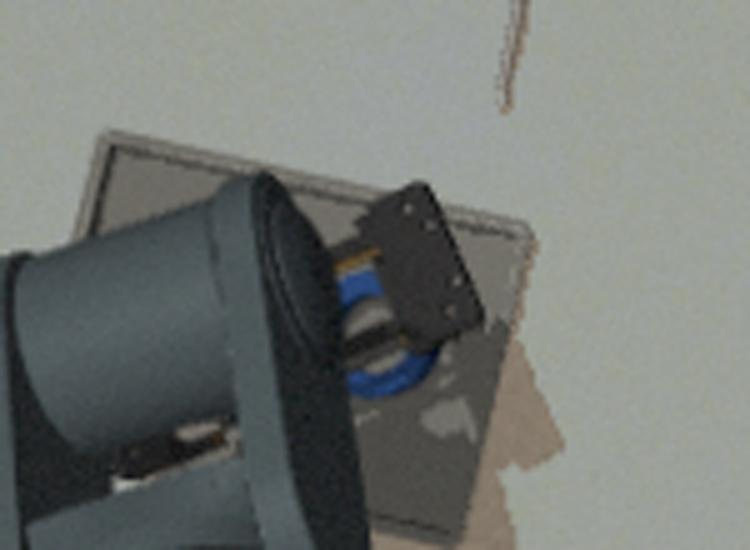

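View pics/g.png

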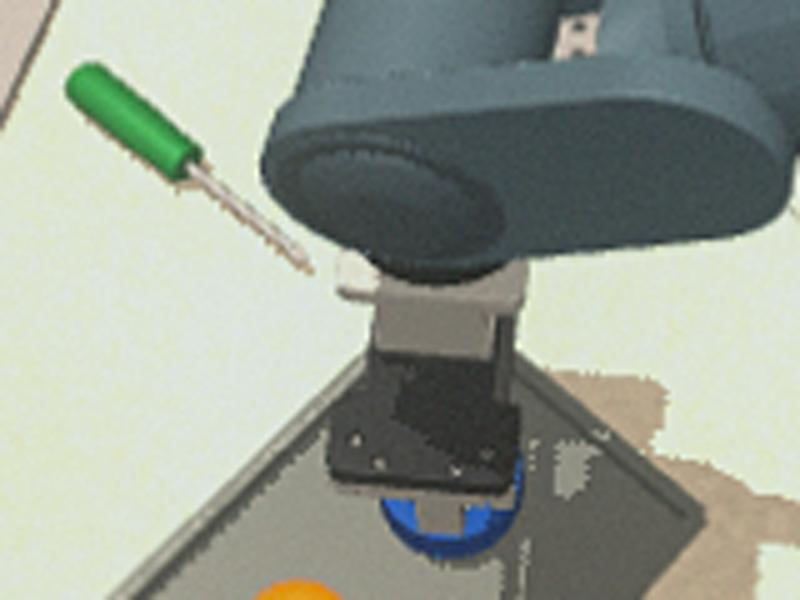

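```bash
python3 -m handwheel '[[2,5.5,-20,0,100],[0,0,-20,0,100],[0,0,-20,0,100],[0,0,-9,0,100],[0,0,0,0,100]]'
```

```text
time_s: 2.78
position: [0.4963, 0.2774, 0.013]
tool_rot: [[0.398, -0.003, 0.917], [-0.917, -0.001, 0.398], [-0.0, -1.0, -0.003]]
contact_force: [-0.2, -0.2, 0.6]
opening: 0.0939
```

```bash
python3 -m handwheel '[[1,1.5,1,0,0],[0,0,0,0,0],[0,0,0,0,0],[0,0,0,0,0],[0,0,0,0,0],[0,0,0,0,0]]' 25
```

```text
time_s: 3.28
position: [0.4995, 0.2805, 0.0165]
tool_rot: [[0.4, 0.002, 0.917], [-0.917, 0.0, 0.4], [0.001, -1.0, 0.002]]
contact_force: [-1.9, -2.1, 5.8]
opening: 0.0677
```

```bash
python3 -m handwheel '[[0,0,30,0,0],[0,0,40,0,0],[4,-25,40,0,0],[5,-35,30,0,0],[5,-35,9,0,0],[5,-35,0,0,0],[5,-35,0,0,0],[5,-35,0,0,0],[5,-35,0,0,0],[5,-25,0,0,0],[2,-8,0,0,0],[0,0,0,0,0]]'; python3 -m handwheel '[[0,0,0,0,0],[0,0,0,0,0]]'
python3 - <<'E'
from h import *
for n in("top","side"): cv2.imwrite(f"pics/{n}2.png",arm.capture(n))
s=arm.observe();print(s["position"],s["contact_force"],s["joints"])
crop("pics/top2.png",200,160,120,100,6,"pics/f.png");crop("pics/side2.png",220,140,120,100,6,"pics/g.png")
E
```

```text
time_s: 4.28
position: [0.5387, 0.0175, 0.1562]
tool_rot: [[0.397, -0.0, 0.918], [-0.918, 0.0, 0.397], [-0.0, -1.0, -0.0]]
contact_force: [-0.4, 0.2, -0.3]
opening: 0.0677
time_s: 4.45
position: [0.5382, 0.0203, 0.1562]
tool_rot: [[0.401, -0.001, 0.916], [-0.916, 0.001, 0.401], [-0.001, -1.0, -0.0]]
contact_force: [-0.2, 0.2, -1.0]
opening: 0.0675
[0.5382538  0.0203702  0.15629113] [-0.22245558  0.27663442 -1.1163401 ] [-1.72918484e-01  3.56875478e-02  1.88409239e+00  2.93713382e-04
  1.22228815e+00  9.84980871e-01]
```

View pics/f.png

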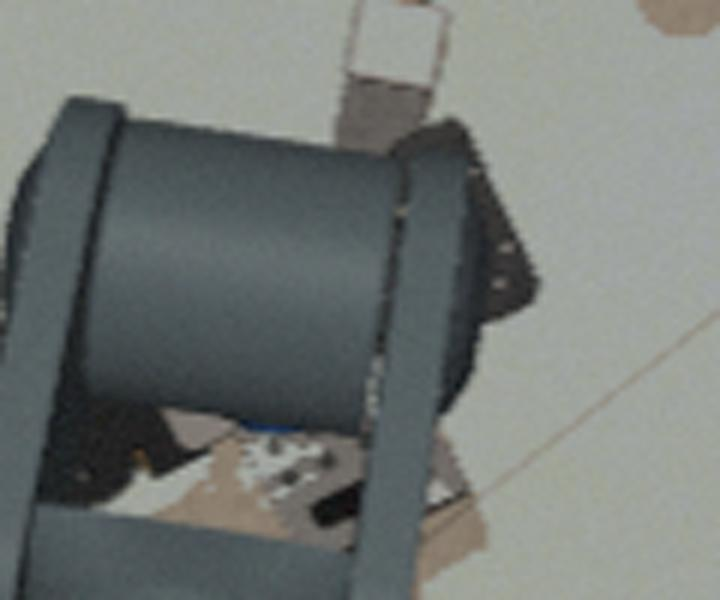

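View pics/g.png

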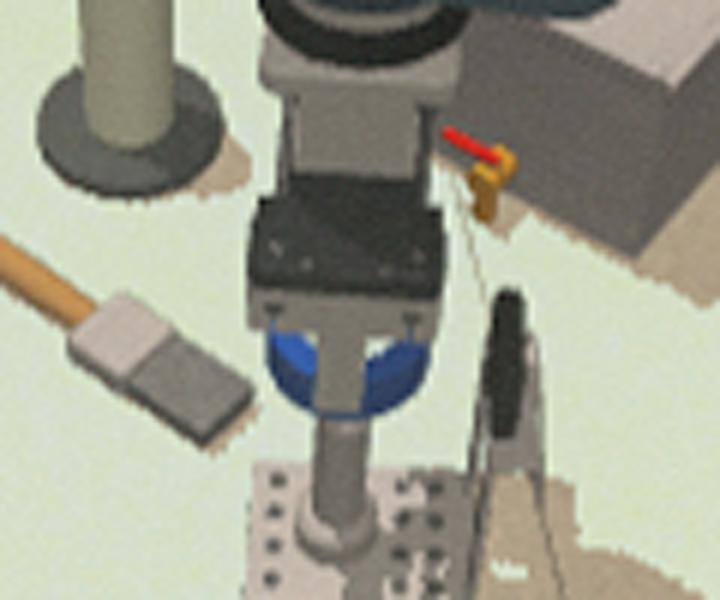

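```bash
python3 - <<'E'
from h import *
s=arm.observe();p=s["position"];print(p)
def P(x0,y0,k,uv): return (x0+(uv[0]+.5)/k-.5, y0+(uv[1]+.5)/k-.5)
print(proj("side",[p[0],p[1],.157]), P(220,140,6,(349,360)), proj("side",[p[0]+.00917,p[1]+.00398,.157]))
print(proj("side",[[.5405,.0113,.106],[.5405,.0113,.05]]), P(220,140,6,(341.5,470)))
im=cv2.imread("pics/side2.png");hsv=cv2.cvtColor(im,cv2.COLOR_BGR2HSV);m=cv2.inRange(hsv,(100,100,30),(125,255,255))
ys,xs=np.nonzero(m);print(xs.min(),xs.max(),ys.min(),ys.max())
E
```

```text
[0.5382538  0.0203702  0.15629113]
[[276.5763528  195.38974339]] (277.75, 199.58333333333334) [[272.50343962 195.09588066]]
[[276.55959913 205.26583962]
 [275.68449282 218.12021245]] (276.5, 217.91666666666669)
265 508 141 383
```

```bash
python3 -m handwheel '[[2.7,-8.7,0,0,0],[0,0,0,0,0],[0,0,0,0,0]]'
python3 - <<'E'
from h import *
im=arm.capture("side");cv2.imwrite("pics/side3.png",im)
s=arm.observe();p=s["position"];print(p,s["contact_force"])
crop(im,240,160,80,75,10,"pics/g.png")
print(proj("side",[p[0],p[1],p[2]-.0125+.013]),proj("side",[[.5405,.0113,p[2]],[.5405,.0113,.106],[.5405,.0113,.05]]))
E
```

```text
time_s: 4.8
position: [0.5415, 0.0102, 0.1566]
tool_rot: [[0.399, 0.0, 0.917], [-0.917, 0.0, 0.399], [0.0, -1.0, 0.0]]
contact_force: [0.2, -0.0, -2.3]
opening: 0.0677
[0.54133791 0.01029492 0.15647229] [-0.25039941  0.20485339 -1.37076299]
[[277.30235402 192.1620436 ]] [[277.41373808 192.69208222]
 [276.55959913 205.26583962]
 [275.68449282 218.12021245]]
```

View pics/g.png

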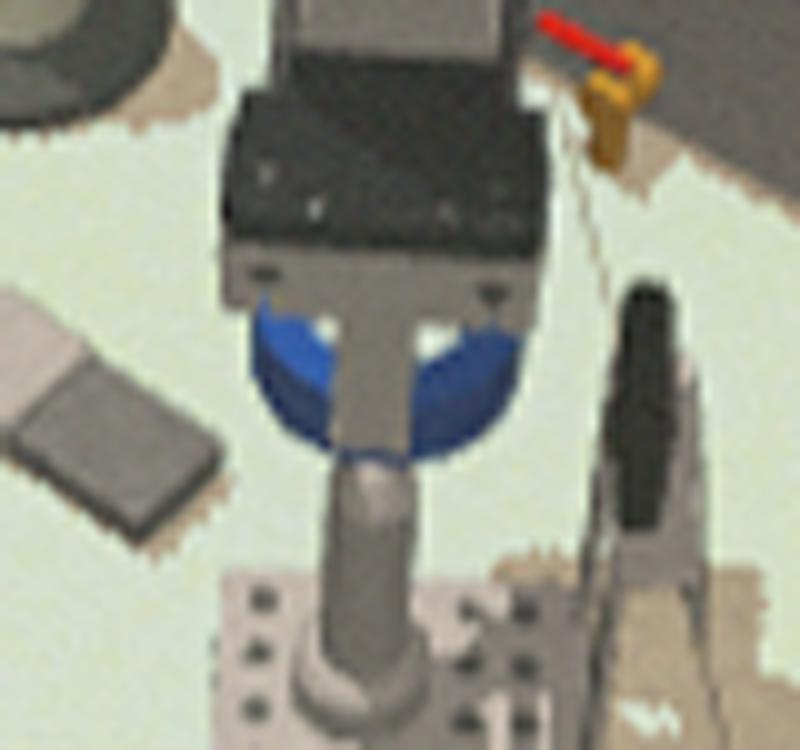

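```bash
python3 -m handwheel '[[0,0,-15,0,0],[0,0,-20,0,0],[0,0,-20,0,0],[0,0,-20,0,0],[0,0,-20,0,0],[0,0,-15,0,0],[0,0,0,0,0]]'; python3 -m handwheel '[[0,0,-6,0,0],[0,0,-6,0,0],[0,0,0,0,0]]'
python3 - <<'E'
from h import *
im=arm.capture("side");cv2.imwrite("pics/side4.png",im)
s=arm.observe();p=s["position"];print(p,s["contact_force"])
crop(im,240,160,80,75,10,"pics/g.png")
E
```

```text
time_s: 5.43
position: [0.5385, 0.0108, 0.0431]
tool_rot: [[0.399, -0.007, 0.917], [-0.917, 0.001, 0.399], [-0.004, -1.0, -0.006]]
contact_force: [0.4, -0.6, -1.9]
opening: 0.0679
time_s: 5.68
position: [0.5413, 0.0102, 0.0343]
tool_rot: [[0.399, -0.0, 0.917], [-0.917, 0.0, 0.399], [-0.0, -1.0, -0.0]]
contact_force: [-1.1, 0.7, -0.4]
opening: 0.0677
[0.54150226 0.0102101  0.03477162] [ 0.20744909 -0.31193714 -1.07395745]
```

View pics/g.png

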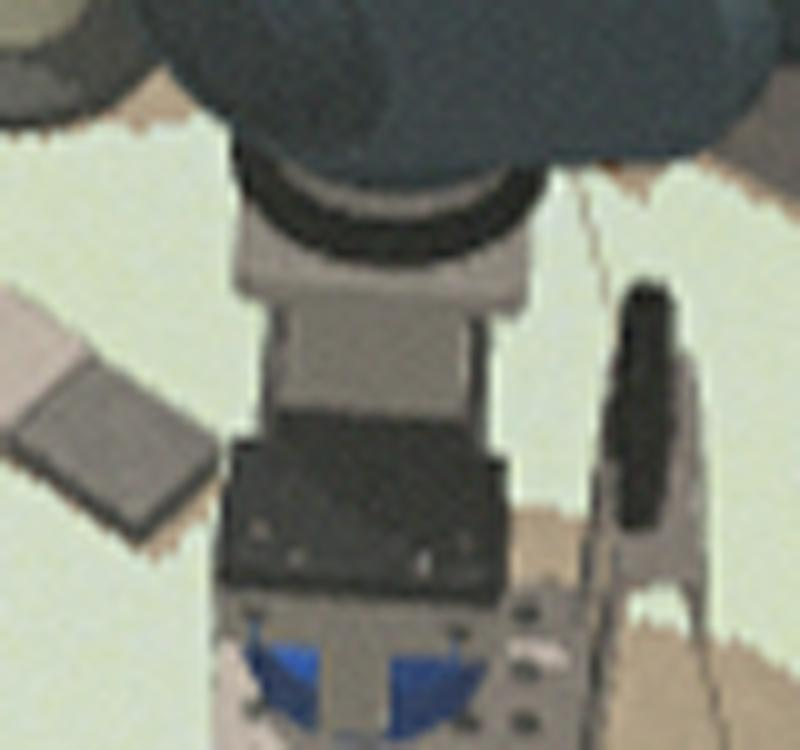

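```bash
python3 -m handwheel '[[0,0,-4,0,0],[0,0,-4,0,0],[0,0,0,0,0]]'; python3 -m handwheel '[[0,0,-4,0,0],[0,0,-3,0,0],[0,0,0,0,0]]'
```

```text
time_s: 5.98
position: [0.5411, 0.0103, 0.0261]
tool_rot: [[0.399, -0.0, 0.917], [-0.917, 0.0, 0.399], [-0.0, -1.0, -0.0]]
contact_force: [0.2, 1.0, -1.6]
opening: 0.0674
time_s: 6.23
position: [0.5409, 0.0103, 0.0188]
tool_rot: [[0.399, -0.001, 0.917], [-0.917, 0.0, 0.399], [-0.001, -1.0, -0.001]]
contact_force: [0.0, 0.7, -1.3]
opening: 0.0676
```

```bash
python3 -m handwheel '[[0,0,-2,0,0],[0,0,0,0,0],[0,0,0,0,0],[0,0,0,0,100],[0,0,0,0,100],[0,0,0,0,100],[0,0,0,0,100]]'; python3 -m handwheel '[[0,0,20,0,100],[0,0,30,0,100],[0,0,40,0,100],[0,0,40,0,100],[0,0,10,0,100]]'
```

```text
time_s: 6.82
position: [0.5415, 0.0101, 0.0177]
tool_rot: [[0.399, 0.0, 0.917], [-0.917, -0.0, 0.399], [0.0, -1.0, 0.0]]
contact_force: [0.9, 0.4, -0.2]
opening: 0.0912
time_s: 7.23
position: [0.5451, 0.0095, 0.1649]
tool_rot: [[0.399, 0.011, 0.917], [-0.917, -0.002, 0.399], [0.007, -1.0, 0.01]]
contact_force: [0.7, -0.7, 1.0]
opening: 0.0938
```

```bash
python3 -m handwheel '[[-2,20,0,0,100],[-4,36,0,0,100],[-4,36,0,0,100],[-4,36,0,0,100],[-4,36,0,0,100],[-4,36,0,0,100],[-4,36,0,0,100],[-4,36,0,0,100],[-4,36,0,0,100],[0,36,0,0,100],[0,20,0,0,100],[0,10,0,0,100]]'
python3 - <<'E'
from h import *
im=arm.capture("side");cv2.imwrite("pics/side5.png",im)
cv2.imwrite("pics/top5.png",arm.capture("top"))
s=arm.observe();p=s["position"];print(p,s["contact_force"])
crop(im,150,150,180,200,4,"pics/g.png")
E
```

```text
time_s: 8.23
position: [0.5066, 0.3867, 0.157]
tool_rot: [[0.402, -0.0, 0.916], [-0.916, 0.0, 0.402], [-0.0, -1.0, -0.0]]
contact_force: [-0.3, -0.1, -0.7]
opening: 0.094
[0.50691396 0.38500661 0.15691408] [ 0.1017879  -0.37269091  0.17071883]
```

View pics/g.png

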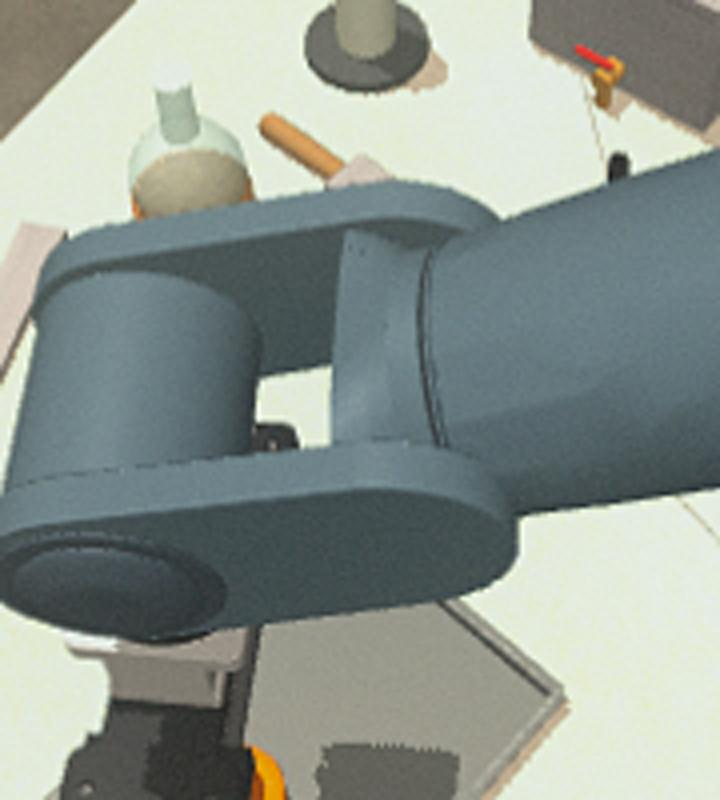

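View pics/top5.png

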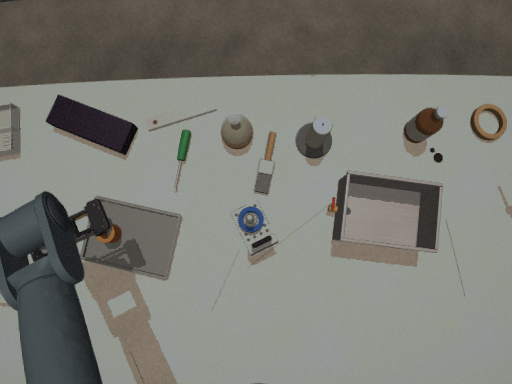

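```bash
python3 -m handwheel '[[0.5,1.5,-20,0,100],[0,0,-25,0,100],[0,0,-25,0,100],[0,0,-25,0,100],[0,0,-15,0,100],[0,0,-7,0,100],[0,0,0,0,100],[0,0,0,0,100]]'
```

```text
time_s: 9.0
position: [0.5086, 0.3855, 0.0413]
tool_rot: [[0.399, 0.001, 0.917], [-0.917, 0.0, 0.399], [0.0, -1.0, 0.001]]
contact_force: [-0.2, -0.3, -0.0]
opening: 0.094
```

```bash
python3 -m handwheel '[[0,0,0,0,0],[0,0,0,0,0],[0,0,0,0,0],[0,0,0,0,0],[0,0,0,0,0],[0,0,0,0,0],[0,0,0,0,0]]' 25;  python3 -m handwheel '[[0,0,20,0,0],[0,0,35,0,0],[0,0,40,0,0],[2,-20,30,0,0],[3,-35,15,0,0],[4,-36,0,0,0],[4,-36,0,0,0],[4,-36,0,0,0],[4,-36,0,0,0],[4,-36,0,0,0],[4,-36,0,0,0],[4,-36,0,0,0]]'; python3 -m handwheel '[[3,-35,0,0,0],[1,-20,0,0,0],[0,-10,0,0,0],[0,0,0,0,0],[0,0,0,0,0],[0,0,0,0,0]]'
```

```text
time_s: 9.58
position: [0.5077, 0.3859, 0.0406]
tool_rot: [[0.399, 0.0, 0.917], [-0.917, 0.0, 0.399], [-0.0, -1.0, 0.0]]
contact_force: [0.0, -0.9, 0.5]
opening: 0.051
time_s: 10.58
position: [0.5403, 0.0771, 0.1802]
tool_rot: [[0.4, -0.0, 0.917], [-0.917, 0.0, 0.4], [-0.0, -1.0, -0.0]]
contact_force: [0.5, 0.4, -1.4]
opening: 0.0513
time_s: 11.08
position: [0.5446, 0.015, 0.1803]
tool_rot: [[0.401, -0.0, 0.916], [-0.916, 0.001, 0.401], [-0.001, -1.0, -0.0]]
contact_force: [0.6, -0.6, -1.2]
opening: 0.0509
```

```bash
python3 -m handwheel '[[-3.4,-4.4,0,0,0],[0,0,0,0,0],[0,0,0,0,0]]'
python3 - <<'E'
from h import *
im=arm.capture("side");cv2.imwrite("pics/side6.png",im)
s=arm.observe();p=s["position"];print(p,s["contact_force"])
crop(im,240,150,80,75,10,"pics/g.png")
print(proj("side",[[.5405,.0113,z] for z in (p[2]-.0366+.0,p[2]-.0366+.06,.106,.05)]))
hsv=cv2.cvtColor(im,cv2.COLOR_BGR2HSV)[:,:340];m=cv2.inRange(hsv,(5,170,80),(20,255,255));m[:,:240]=0
for v in range(150,215,5):
    xs=np.nonzero(m[v])[0]; print(v,xs.min() if len(xs) else None,xs.max() if len(xs) else None)
E
```

```text
time_s: 11.33
position: [0.5412, 0.01, 0.1805]
tool_rot: [[0.4, -0.0, 0.916], [-0.916, 0.0, 0.4], [-0.0, -1.0, -0.0]]
contact_force: [-0.9, -0.1, -1.3]
opening: 0.0506
[0.54128346 0.00991019 0.18053067] [-0.65770904 -0.28875136 -1.07895045]
[[277.19529918 195.91029756]
 [278.28026396 179.90817863]
 [276.55959913 205.26583962]
 [275.68449282 218.12021245]]
150 None None
155 None None
160 None None
165 302 303
170 298 302
175 299 300
180 None None
185 268 273
190 268 286
195 268 286
200 270 284
205 None None
210 None None
```

View pics/g.png

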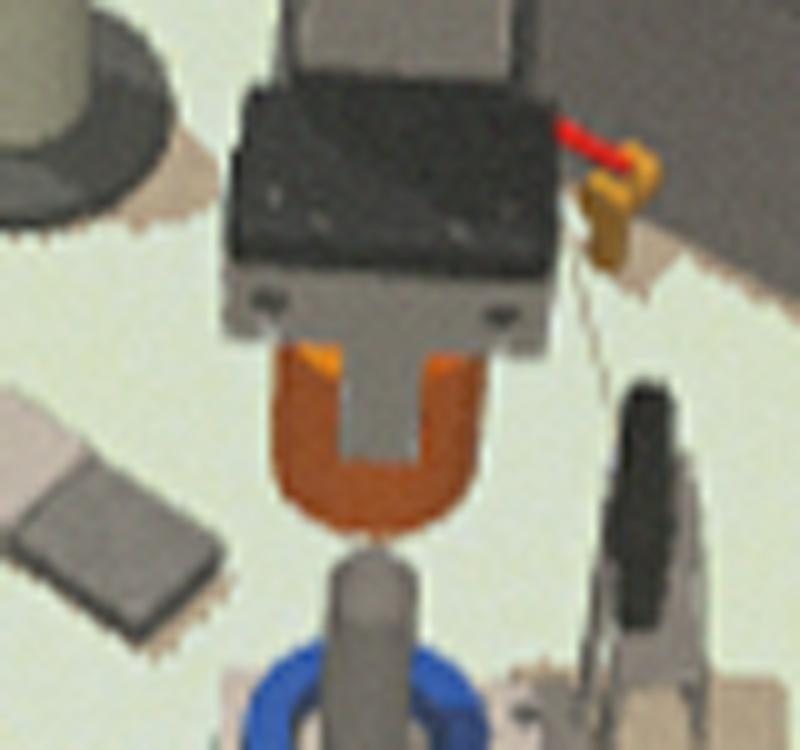

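```bash
python3 -m handwheel '[[-1.1,0,-10,0,0],[0,0,-15,0,0],[0,0,-15,0,0],[0,0,-8,0,0],[0,0,0,0,0]]'; python3 -m handwheel '[[0,0,-12,0,0],[0,0,-12,0,0],[0,0,0,0,0]]'; python3 -m handwheel '[[0,0,-12,0,0],[0,0,-12,0,0],[0,0,0,0,0]]'
```

```text
time_s: 11.8
position: [0.5384, 0.0097, 0.1297]
tool_rot: [[0.399, -0.005, 0.917], [-0.917, 0.001, 0.399], [-0.003, -1.0, -0.004]]
contact_force: [-0.3, -0.2, -1.7]
opening: 0.0511
time_s: 12.05
position: [0.5387, 0.0096, 0.1058]
tool_rot: [[0.399, -0.004, 0.917], [-0.917, 0.001, 0.399], [-0.002, -1.0, -0.003]]
contact_force: [-0.9, 0.7, -1.3]
opening: 0.0512
time_s: 12.3
position: [0.5386, 0.0095, 0.0816]
tool_rot: [[0.399, -0.004, 0.917], [-0.917, 0.0, 0.399], [-0.002, -1.0, -0.003]]
contact_force: [-0.5, 0.0, -3.3]
opening: 0.0508
```

```bash
python3 -m handwheel '[[0,0,-6,0,0],[0,0,-5,0,0],[0,0,0,0,0],[0,0,0,0,0]]'; python3 -m handwheel '[[0,0,-2,0,0],[0,0,0,0,0],[0,0,0,0,0]]'
```

```text
time_s: 12.63
position: [0.5404, 0.0092, 0.0734]
tool_rot: [[0.399, -0.0, 0.917], [-0.917, -0.0, 0.399], [0.0, -1.0, -0.0]]
contact_force: [-0.0, -0.4, -1.1]
opening: 0.0508
time_s: 12.88
position: [0.5405, 0.0093, 0.0717]
tool_rot: [[0.399, 0.0, 0.917], [-0.917, -0.0, 0.399], [0.0, -1.0, 0.0]]
contact_force: [-0.4, -0.1, -0.6]
opening: 0.0511
```

Five mm still to go; continue gently.

```bash
python3 -m handwheel '[[0,0,-2,0,0],[0,0,-1.5,0,0],[0,0,0,0,0],[0,0,0,0,0]]'; python3 -m handwheel '[[0,0,-1,0,0],[0,0,0,0,0],[0,0,0,0,0]]'; python3 -m handwheel '[[0,0,-1,0,0],[0,0,0,0,0],[0,0,0,0,0]]'
```

```text
time_s: 13.22
position: [0.5402, 0.0094, 0.0678]
tool_rot: [[0.399, -0.0, 0.917], [-0.917, 0.0, 0.399], [-0.0, -1.0, -0.0]]
contact_force: [0.4, 0.1, -1.5]
opening: 0.051
time_s: 13.47
position: [0.5403, 0.0093, 0.067]
tool_rot: [[0.399, -0.0, 0.917], [-0.917, 0.0, 0.399], [-0.0, -1.0, -0.0]]
contact_force: [1.5, -0.4, -1.7]
opening: 0.0508
time_s: 13.72
position: [0.5405, 0.0093, 0.0665]
tool_rot: [[0.399, 0.0, 0.917], [-0.917, -0.0, 0.399], [0.0, -1.0, 0.0]]
contact_force: [-1.8, 0.3, 4.1]
opening: 0.0509
```

```bash
python3 -m handwheel '[[0,0,0,0,100],[0,0,0,0,100],[0,0,0,0,100],[0,0,0,0,100],[0,0,20,0,100],[0,0,30,0,100],[0,0,40,0,100],[0,0,40,0,100],[0,0,10,0,100],[-10,-10,0,0.12,100],[-10,-10,0,0.12,100],[-10,-6,0,0.12,100]]'; python3 -m handwheel '[[-10,0,0,0.12,100],[-10,0,0,0.12,100],[-10,0,0,0.12,100],[0,0,0,0.12,100],[0,0,0,0.12,100],[0,0,0,0.12,100],[0,0,0,0.12,100],[0,0,0,0.12,100],[0,0,0,0.12,60],[0,0,0,0.12,60],[0,0,0,0,60],[0,0,0,0,60]]'
python3 - <<'E'
from h import *
for n in("top","side"): cv2.imwrite(f"pics/{n}7.png",arm.capture(n))
s=arm.observe();p=s["position"];print(p,s["contact_force"],s["joints"])
crop("pics/top7.png",210,180,90,80,8,"pics/f.png");crop("pics/side7.png",230,130,100,90,8,"pics/g.png")
E
```

```text
time_s: 14.72
position: [0.51, -0.0172, 0.2058]
tool_rot: [[0.701, 0.0, 0.713], [-0.713, -0.0, 0.701], [0.0, -1.0, -0.0]]
contact_force: [0.5, -0.4, 0.3]
opening: 0.0941
time_s: 15.72
position: [0.4801, -0.0167, 0.2056]
tool_rot: [[0.922, -0.0, -0.387], [0.387, 0.0, 0.922], [-0.0, -1.0, 0.0]]
contact_force: [-0.4, -0.1, -0.4]
opening: 0.0708
[ 0.48018458 -0.0166625   0.20571208] [ 0.37601825 -0.05011704 -0.15801786] [-2.71231694e-01 -1.64341371e-01  1.97959190e+00 -1.14348303e-05
  1.32667342e+00 -6.68887852e-01]
```

View pics/f.png

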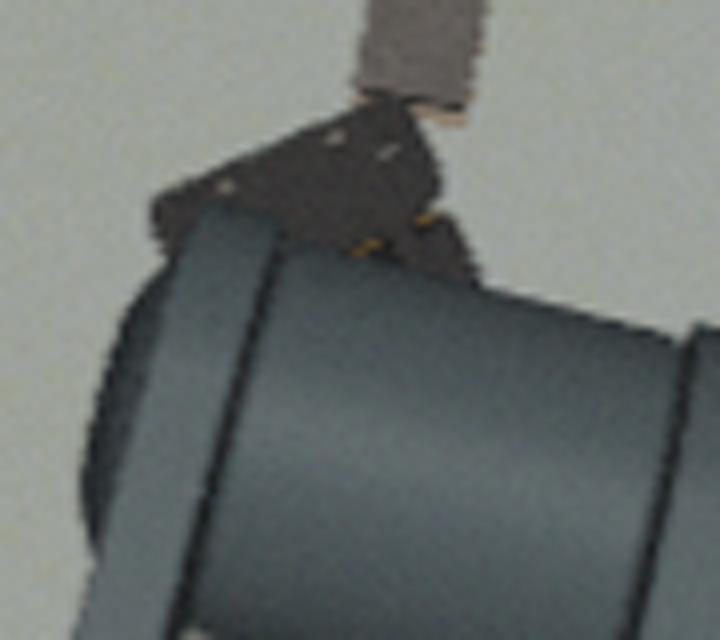

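View pics/g.png

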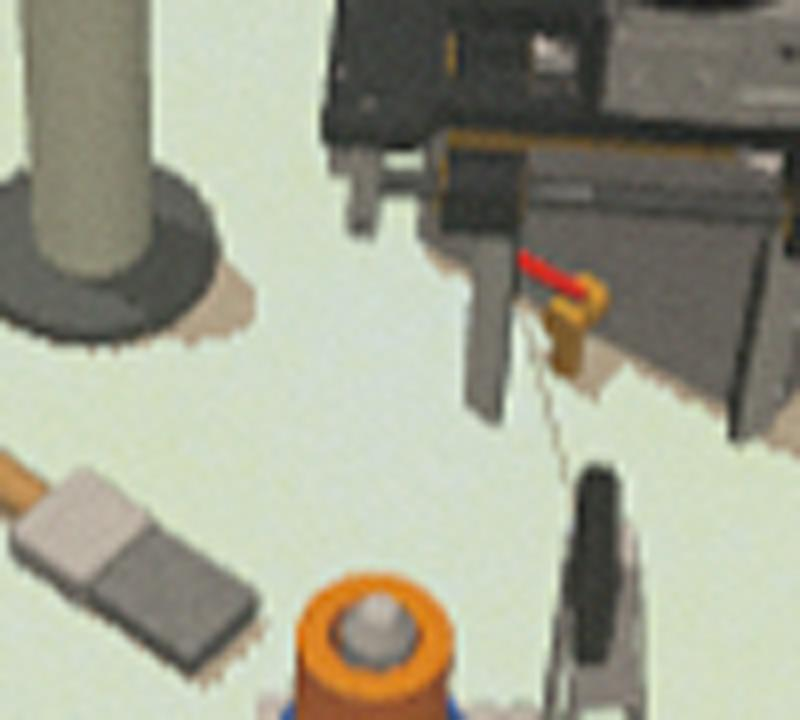

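```bash
python3 -m handwheel '[[0,1.5,-20,0.012,60],[0,0,-25,0,60],[0,0,-25,0,60],[0,0,-12,0,60],[0,0,-5,0,60],[0,0,0,0,60],[0,0,0,0,60]]' 40
python3 - <<'E'
from h import *
for n in("side",): cv2.imwrite(f"pics/{n}8.png",arm.capture(n))
s=arm.observe();p=s["position"];print(p,s["tool_rot"][:2,0])
crop("pics/side8.png",230,130,100,90,8,"pics/g.png")
E
```

```text
time_s: 16.4
position: [0.4808, -0.0153, 0.1196]
tool_rot: [[0.917, 0.001, -0.4], [0.4, -0.0, 0.917], [0.001, -1.0, -0.001]]
contact_force: [-0.3, -0.6, -0.0]
opening: 0.0567
[ 0.48116773 -0.01542689  0.12015038] [0.91655242 0.39991146]
```

View pics/g.png

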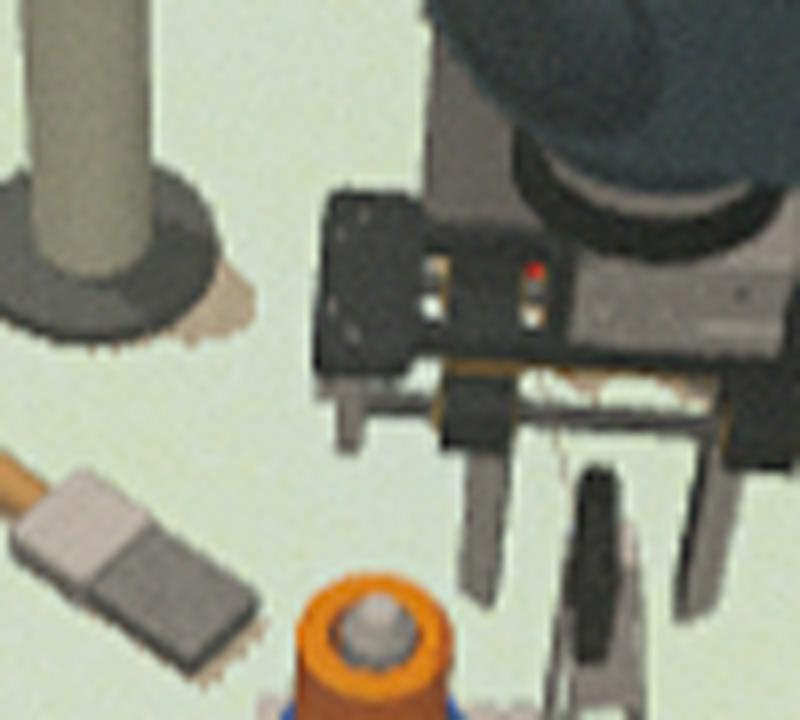

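```bash
python3 -m handwheel '[[-0.5,0.4,-2.5,0,60],[0,0,0,0,0],[0,0,0,0,0],[0,0,0,0,0],[0,0,0,0,0],[0,0,0,0,0],[0,0,0,0,0],[0,0,0,0,0],[0,0,0,0,0]]' 45
```

```text
time_s: 17.2
position: [0.4793, -0.0151, 0.1163]
tool_rot: [[0.916, -0.001, -0.4], [0.4, -0.001, 0.916], [-0.002, -1.0, -0.0]]
contact_force: [-0.9, -0.8, 0.7]
opening: 0.0117
```

Gripped at 11.7 mm (block is 12). Lift a little and check hang angle.

```bash
python3 -m handwheel '[[0,0,3,0,0],[0,0,6,0,0],[0,0,10,0,0],[0,0,10,0,0],[0,0,0,0,0],[0,0,0,0,0]]' 45
python3 - <<'E'
from h import *
for n in("side",): cv2.imwrite(f"pics/{n}9.png",arm.capture(n))
s=arm.observe();p=s["position"];print(p,s["tool_rot"][:2,0],s["contact_force"],s["moment"],s["opening"])
crop("pics/side9.png",230,150,100,90,8,"pics/g.png")
E
```

```text
time_s: 17.7
position: [0.4806, -0.015, 0.1467]
tool_rot: [[0.916, 0.002, -0.4], [0.4, -0.001, 0.916], [0.002, -1.0, -0.002]]
contact_force: [-0.2, 0.4, -5.0]
opening: 0.0118
[ 0.47995246 -0.01481743  0.14588403] [0.91631359 0.40046105] [-0.68384994 -0.26051312 -5.02154982] [-0.08968096  0.17785978  0.00090064] 0.011269633108488206
```

View pics/g.png

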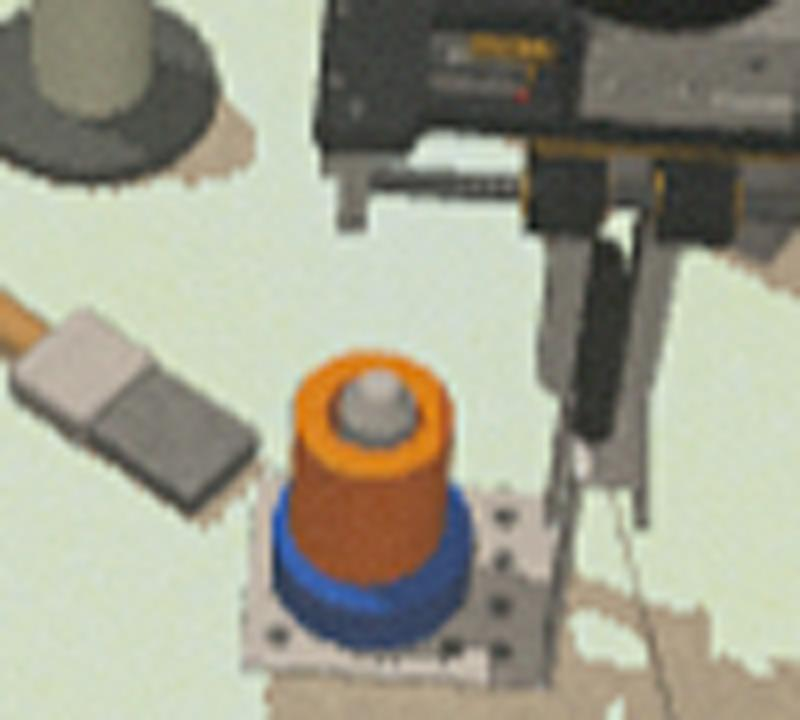

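```bash
python3 - <<'E'
from h import *
crop("pics/side0.png",280,90,95,95,8,"pics/g.png");crop("pics/top0.png",325,225,120,30,6,"pics/f.png")
E
```

```text
(no output)
```

View pics/g.png

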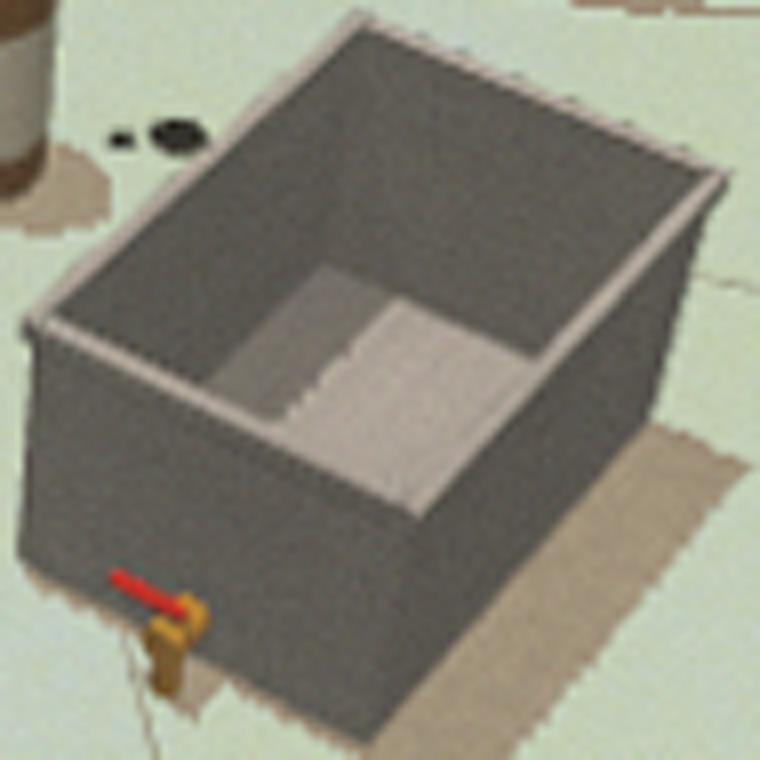

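View pics/f.png

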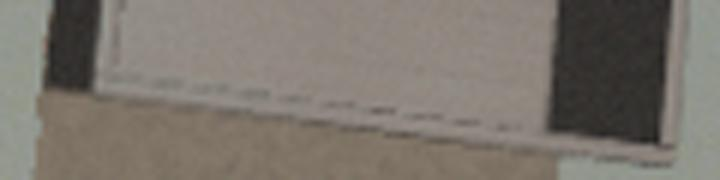

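```bash
python3 - <<'E'
from h import *
def P(x0,y0,k,uv): return (x0+(uv[0]+.5)/k-.5, y0+(uv[1]+.5)/k-.5)
S=[onz("side",P(280,90,8,u),.138) for u in((27,318),(360,10),(731,176),(420,518))]
print("side",np.round(S,4),[round(float(np.linalg.norm(S[i]-S[(i+1)%4])),4) for i in range(4)])
print("c",np.mean(S,0)); e=S[0]-S[1]+S[3]-S[2];print(np.degrees(np.arctan2(-e[0],e[1])))
def loc(X): # local in assumed tank frame
    a=np.radians(-9.1);d=X[:2]-np.array([.5426,-.332]);return 1000*np.array([d[0]*np.cos(a)+d[1]*np.sin(a),-d[0]*np.sin(a)+d[1]*np.cos(a)])
for X in S: print(loc(X))
print("top outer near",[loc(onz("top",P(325,225,6,u),.138)) for u in((95,95),(300,120),(673,163))])
print("top inner near",[loc(onz("top",P(325,225,6,u),.138)) for u in((110,75),(310,101),(520,130))])
print("side rim mid outer/inner",[loc(onz("side",P(280,90,8,u),.138)) for u in((590,330),(575,325))])
E
```

```text
side [[ 0.6411 -0.2263  0.138 ]
 [ 0.6059 -0.4615  0.138 ]
 [ 0.4402 -0.4319  0.138 ]
 [ 0.4764 -0.1986  0.138 ]] [0.2378, 0.1683, 0.2361, 0.167]
c [ 0.54091574 -0.32956545  0.138     ]
-8.659712718554614
[ 80.51637632 119.9410585 ]
[  82.99810064 -117.82322979]
[ -85.27343316 -114.85405536]
[-86.43348346 121.28634896]
top outer near [array([-85.03548834, 117.57983476]), array([-84.17101615,  35.27453204]), array([ -82.15103227, -118.48488302])]
top inner near [array([-76.47211746, 112.59333939]), array([-76.23438299,  32.100965  ]), array([-76.85274874, -53.96575628])]
side rim mid outer/inner [array([-85.52795611,  -1.78159563]), array([-79.85020332,  -0.81528427])]
```

```bash
python3 -m handwheel '[[0,0,8,0,0],[0,0,16,0,0],[0,0,22,0,0],[0,0,25,0,0],[0,0,25,0,0],[0,0,22,0,0],[0,-6,16,0,0],[0,-14,8,0,0],[0,-22,3,-0.05,0],[-1,-26,0,-0.1,0],[-1,-28,0,-0.1,0],[-2,-28,0,-0.1,0]]'; python3 -m handwheel '[[-2,-28,0,-0.1,0],[-2,-28,0,-0.1,0],[-2,-28,0,-0.02,0],[-2,-28,0,0,0],[-1,-26,0,0,0],[-1,-22,0,0,0],[0,-14,0,0,0],[0,-7,0,0,0],[0,0,0,0,0],[0,0,0,0,0],[0,0,0,0,0]]'
python3 - <<'E'
from h import *
for n in("side","top"): cv2.imwrite(f"pics/{n}10.png",arm.capture(n))
s=arm.observe();p=s["position"];print(p,np.degrees(np.arctan2(*s["tool_rot"][[1,0],0])),s["contact_force"],s["moment"],s["opening"])
crop("pics/side10.png",250,40,140,140,5,"pics/g.png");crop("pics/top10.png",310,130,150,130,5,"pics/f.png")
E
```

```text
time_s: 18.75
position: [0.4754, -0.1396, 0.2906]
tool_rot: [[0.998, -0.0, -0.058], [0.058, 0.0, 0.998], [-0.0, -1.0, 0.0]]
contact_force: [0.8, 0.7, -4.4]
opening: 0.0115
time_s: 19.67
position: [0.466, -0.3186, 0.2905]
tool_rot: [[0.988, -0.0, 0.156], [-0.156, 0.001, 0.988], [-0.0, -1.0, 0.001]]
contact_force: [0.5, 0.5, -4.5]
opening: 0.0116
[ 0.46604616 -0.31868167  0.29058799] -8.973201631297053 [ 0.94333346  0.45748765 -5.58651552] [ 0.00586592  0.2022759  -0.07293653] 0.011750707675936667
```

View pics/g.png

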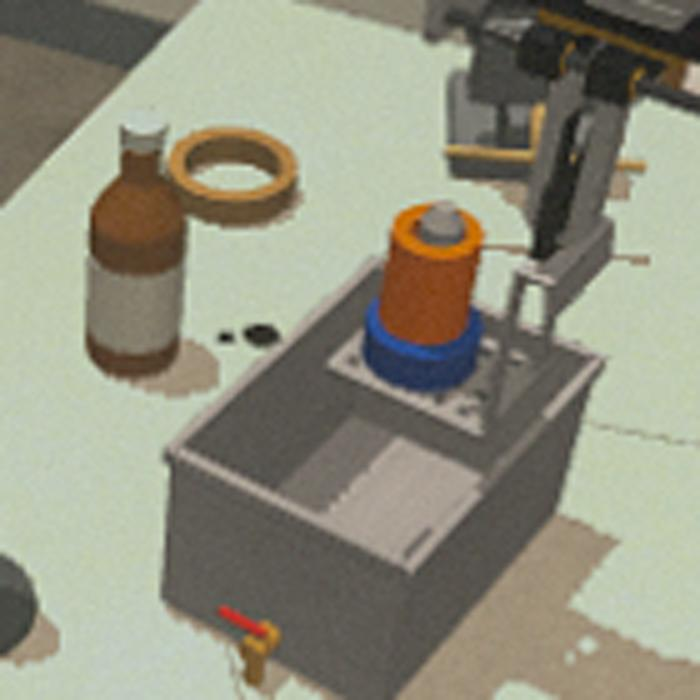

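View pics/f.png

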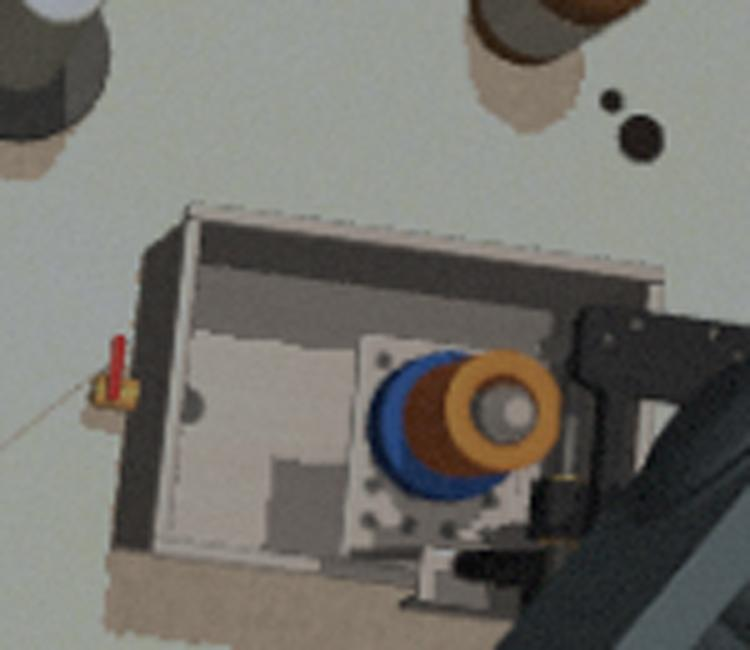

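```bash
python3 - <<'E'
from h import *
def P(x0,y0,k,uv): return (x0+(uv[0]+.5)/k-.5, y0+(uv[1]+.5)/k-.5)
p=arm.observe()["position"];j=np.array([.988,-.156,0])
print("exp tip",p+.066*j+[0,0,-.011])
print(tri(P(250,40,5,(441,212)),P(310,130,5,(518,410))))
t=P(310,130,5,(518,410)); 
# orange top face centre: expected z 90mm -> p -.027
print("exp or",p+.066*j+[0,0,-.027]);print(tri(P(250,40,5,(437,229)),P(310,130,5,(502,411))))
# lip outer corner (+y end): hanger x=86,z~112->88 ; y
print("lip corner exp", p+.066*j-[0,0,.117]+ (-.086)*j+np.array([.156,.988,0])*.037*1+[0,0,.09], )
print(onz("top",P(310,130,5,(400,605)),p[2]-.117+.09), onz("side",P(250,40,5,(548,310)),p[2]-.117+.09))
# foot corner far,+y : hanger x=-40,z=4
print("foot exp", p+.106*j+np.array([.156,.988,0])*.04+[0,0,-.113], tri(P(250,40,5,(328,361)),P(310,130,5,(360,336))))
print("foot strap corner exp", p+.002*j+np.array([.156,.988,0])*.04+[0,0,-.115], tri(P(250,40,5,(484,436)),P(310,130,5,(343,555))))
E
```

```text
exp tip [ 0.53125416 -0.32897767  0.27958799]
(array([ 0.53266142, -0.33103369,  0.27385928]), [np.float64(0.0006188934866898962), np.float64(0.000618893486689966)])
exp or [ 0.53125416 -0.32897767  0.26358799]
(array([ 0.53261084, -0.32753606,  0.26503358]), [np.float64(0.000217331012798314), np.float64(0.00021733101279843557)])
lip corner exp [ 0.45205816 -0.27900567  0.26358799]
[ 0.45324553 -0.27969751  0.26358799] [ 0.4558546  -0.2898905   0.26358799]
foot exp [ 0.57701416 -0.29569767  0.17758799] (array([ 0.57350008, -0.29395661,  0.18143777]), [np.float64(0.0004370282629172482), np.float64(0.00043702826291708616)])
foot strap corner exp [ 0.47426216 -0.27947367  0.17558799] (array([ 0.4734022 , -0.28251135,  0.17525687]), [np.float64(0.0009443370301219728), np.float64(0.0009443370301219651)])
```

```bash
python3 -m handwheel '[[1,0,-5,0,0],[1,0,-12,0,0],[0,0,-15,0,0],[0,0,-8,0,0],[0,0,0,0,0],[0,0,0,0,0]]'; python3 -m handwheel '[[0,0,-10,0,0],[0,0,-15,0,0],[0,0,-15,0,0],[0,0,-10,0,0],[0,0,0,0,0]]';  python3 -m handwheel '[[0,0,-10,0,0],[0,0,-10,0,0],[0,0,-4,0,0],[0,0,0,0,0],[0,0,0,0,0]]'
python3 - <<'E'
from h import *
for n in("side","top"): cv2.imwrite(f"pics/{n}11.png",arm.capture(n))
s=arm.observe();p=s["position"];print(p,np.degrees(np.arctan2(*s["tool_rot"][[1,0],0])),s["contact_force"],s["moment"],s["opening"])
crop("pics/side11.png",280,80,100,90,8,"pics/g.png");crop("pics/top11.png",350,180,100,80,8,"pics/f.png")
E
```

```text
time_s: 20.27
position: [0.4675, -0.3193, 0.2495]
tool_rot: [[0.988, -0.001, 0.157], [-0.157, 0.001, 0.988], [-0.001, -1.0, 0.001]]
contact_force: [0.9, 0.5, -5.3]
opening: 0.0118
time_s: 20.68
position: [0.4667, -0.3188, 0.1978]
tool_rot: [[0.988, -0.003, 0.157], [-0.157, 0.003, 0.988], [-0.004, -1.0, 0.003]]
contact_force: [0.5, 0.7, -5.1]
opening: 0.0114
time_s: 21.1
position: [0.4678, -0.3198, 0.1764]
tool_rot: [[0.988, -0.0, 0.157], [-0.157, 0.0, 0.988], [-0.0, -1.0, 0.0]]
contact_force: [0.6, 0.3, -4.1]
opening: 0.0118
[ 0.46811794 -0.32009356  0.17710801] -9.052121766198336 [ 0.27816511 -0.43483392 -4.72492377] [0.01395637 0.19399769 0.03010225] 0.011674460282850463
```

View pics/g.png

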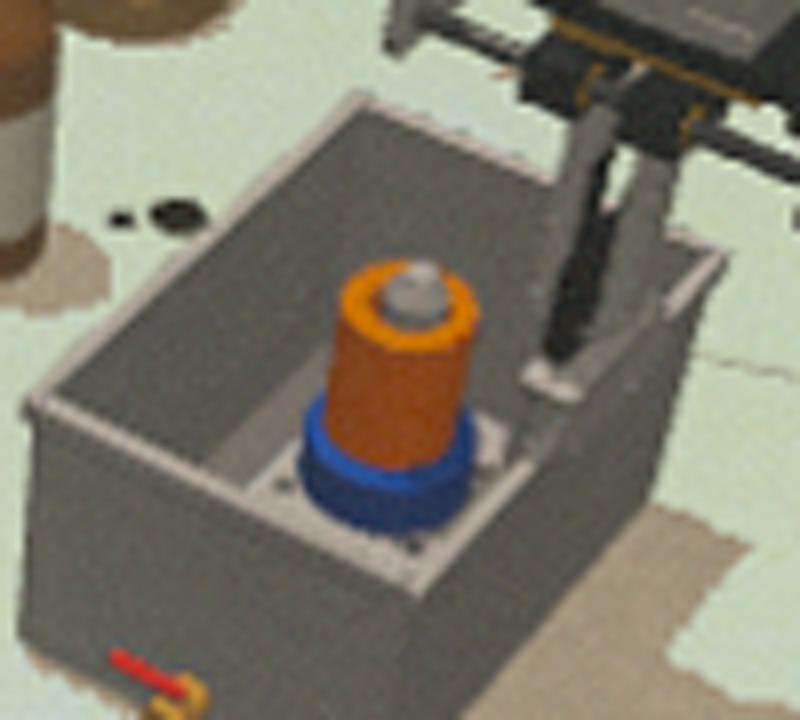

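View pics/f.png

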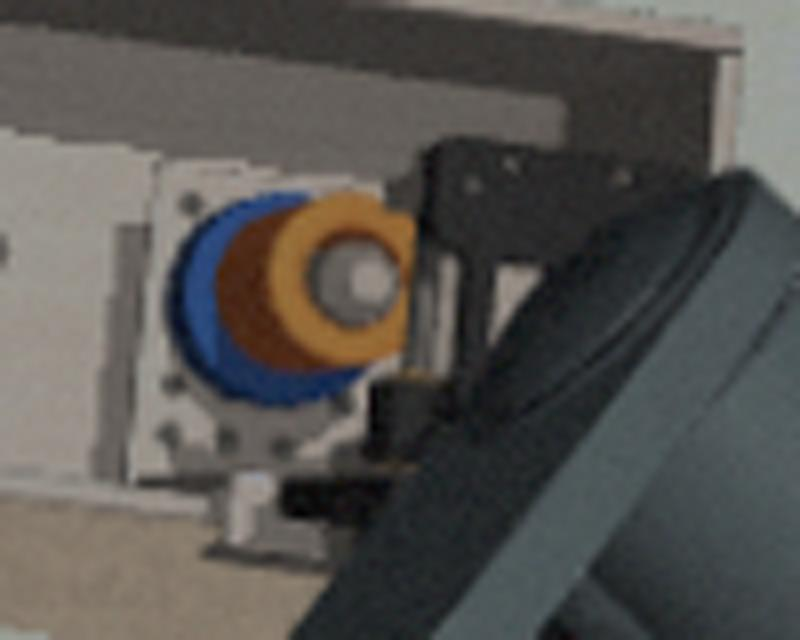

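```bash
python3 - <<'E'
from h import *
def P(x0,y0,k,uv): return (x0+(uv[0]+.5)/k-.5, y0+(uv[1]+.5)/k-.5)
def loc(X):
    a=np.radians(-9.0);d=X[:2]-np.array([.5426,-.332]);return 1000*np.array([d[0]*np.cos(a)+d[1]*np.sin(a),-d[0]*np.sin(a)+d[1]*np.cos(a)])
print("lip outer",[loc(onz("top",P(350,180,8,u),.168)) for u in((205,555),(300,566))])
print("rim outer here",[loc(onz("top",P(350,180,8,u),.138)) for u in((60,497),(200,515))], "inner",[loc(onz("top",P(350,180,8,u),.138)) for u in((60,478),(130,487))])
p=arm.observe()["position"];print("tcp",loc(p))
# side view
print("side lip end: inner corner,outer corner", [loc(onz("side",P(280,80,8,u),.172)) for u in((523,375),(572,397))])
print("side rim outer/inner",[loc(onz("side",P(280,80,8,u),.138)) for u in((500,500),(487,492))])
E
```

```text
lip outer [array([-94.76349521,  41.32591237]), array([-94.42040443,  13.32034149])]
rim outer here [array([-82.67997468,  77.9706129 ]), array([-82.60265754,  35.63676017])] inner [array([-77.12558153,  78.59708604]), array([-77.07422043,  57.46159337])]
tcp [-75.42763818   0.10828639]
side lip end: inner corner,outer corner [array([-71.46418245,  35.05242354]), array([-90.85248357,  34.74036147])]
side rim outer/inner [array([-83.44087433,  60.99676842]), array([-77.69966124,  60.20122367])]
```

```bash
python3 -m handwheel '[[-0.7,0,-4,0,0],[0,0,-5,0,0],[0,0,-2,0,0],[0,0,0,0,0],[0,0,0,0,0]]'; python3 -m handwheel '[[0,0,-3,0,0],[0,0,-3,0,0],[0,0,0,0,0],[0,0,0,0,0]]'
```

```text
time_s: 21.62
position: [0.4669, -0.3196, 0.1651]
tool_rot: [[0.988, -0.0, 0.157], [-0.157, 0.0, 0.988], [-0.001, -1.0, 0.0]]
contact_force: [-0.5, 0.3, -4.8]
opening: 0.0118
time_s: 21.95
position: [0.4669, -0.3196, 0.1591]
tool_rot: [[0.988, -0.0, 0.157], [-0.157, 0.001, 0.988], [-0.001, -1.0, 0.0]]
contact_force: [0.7, 0.7, -5.1]
opening: 0.0112
```

```bash
python3 -m handwheel '[[0,0,-3,0,0],[0,0,-3,0,0],[0,0,0,0,0],[0,0,0,0,0]]'; python3 -m handwheel '[[0,0,-2,0,0],[0,0,0,0,0],[0,0,0,0,0]]'
python3 - <<'E'
from h import *
for n in("side","top"): cv2.imwrite(f"pics/{n}12.png",arm.capture(n))
s=arm.observe();p=s["position"];print(p,s["contact_force"],s["moment"],s["opening"])
crop("pics/side12.png",280,80,100,90,8,"pics/g.png");crop("pics/top12.png",350,180,100,80,8,"pics/f.png")
E
```

```text
time_s: 22.28
position: [0.4669, -0.3196, 0.1531]
tool_rot: [[0.988, -0.001, 0.157], [-0.157, 0.001, 0.988], [-0.001, -1.0, 0.0]]
contact_force: [0.2, -0.4, -4.0]
opening: 0.0116
time_s: 22.53
position: [0.467, -0.3197, 0.1514]
tool_rot: [[0.988, -0.0, 0.157], [-0.157, 0.0, 0.988], [-0.0, -1.0, 0.0]]
contact_force: [-1.1, 0.1, -5.2]
opening: 0.0114
[ 0.46713732 -0.3198269   0.15158631] [-0.35831994  1.20179787 -4.73260158] [-0.04909321  0.20343227  0.04358475] 0.011585595849239669
```

View pics/g.png

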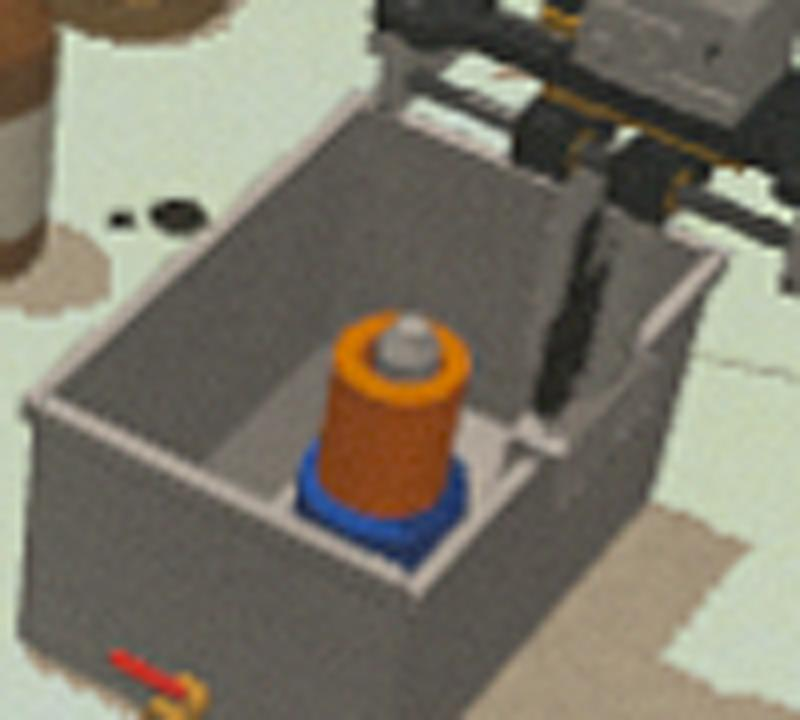

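```bash
python3 -m handwheel '[[-1,0.15,-1.5,0,0],[-1,0.15,0,0,0],[0,0,0,0,0],[0,0,0,0,0]]'; python3 -m handwheel '[[0,0,-1,0,0],[0,0,0,0,0],[0,0,0,0,0]]'; python3 -m handwheel '[[0,0,-1,0,0],[0,0,0,0,0],[0,0,0,0,0]]'
```

```text
time_s: 22.97
position: [0.4654, -0.3195, 0.15]
tool_rot: [[0.988, 0.001, 0.157], [-0.157, -0.0, 0.988], [0.001, -1.0, -0.0]]
contact_force: [2.5, -1.6, -6.8]
opening: 0.0117
time_s: 23.22
position: [0.4653, -0.3196, 0.1492]
tool_rot: [[0.988, 0.001, 0.157], [-0.157, -0.0, 0.988], [0.001, -1.0, -0.0]]
contact_force: [2.9, -0.2, -5.8]
opening: 0.0119
time_s: 23.47
position: [0.4653, -0.3197, 0.1482]
tool_rot: [[0.988, 0.001, 0.157], [-0.157, -0.001, 0.988], [0.001, -1.0, -0.0]]
contact_force: [2.7, -0.9, -5.0]
opening: 0.0115
```

```bash
python3 -m handwheel '[[0,0,-1,0,0],[0,0,0,0,0],[0,0,0,0,0]]'; python3 -m handwheel '[[0,0,-0.7,0,0],[0,0,0,0,0],[0,0,0,0,0]]'
```

```text
time_s: 23.72
position: [0.4653, -0.3197, 0.1471]
tool_rot: [[0.988, 0.001, 0.157], [-0.157, -0.001, 0.988], [0.001, -1.0, -0.0]]
contact_force: [4.3, -0.7, -4.1]
opening: 0.0117
time_s: 23.97
position: [0.4653, -0.3196, 0.1464]
tool_rot: [[0.988, 0.001, 0.157], [-0.157, -0.0, 0.988], [0.001, -1.0, -0.0]]
contact_force: [2.9, -1.8, -3.3]
opening: 0.0117
```

```bash
python3 -m handwheel '[[0,0,-0.7,0,0],[0,0,0,0,0],[0,0,0,0,0]]'; python3 -m handwheel '[[0,0,-0.7,0,0],[0,0,0,0,0],[0,0,0,0,0]]'
python3 - <<'E'
from h import *
for n in("side","top"): cv2.imwrite(f"pics/{n}13.png",arm.capture(n))
s=arm.observe();p=s["position"];print(p,s["contact_force"],s["moment"],s["opening"])
crop("pics/side13.png",280,80,100,90,8,"pics/g.png");crop("pics/top13.png",350,180,100,80,8,"pics/f.png")
E
```

```text
time_s: 24.22
position: [0.4653, -0.3197, 0.1462]
tool_rot: [[0.988, 0.001, 0.157], [-0.157, -0.0, 0.988], [0.001, -1.0, -0.0]]
contact_force: [1.8, -1.0, 0.1]
opening: 0.0115
time_s: 24.47
position: [0.4653, -0.3197, 0.1461]
tool_rot: [[0.988, 0.0, 0.157], [-0.157, -0.0, 0.988], [0.0, -1.0, -0.0]]
contact_force: [-1.4, 2.2, 5.1]
opening: 0.0119
[ 0.465316   -0.31967023  0.1461013 ] [-0.32020174  2.73188147  4.76447273] [ 0.36513107 -0.03599159  0.00994916] 0.012152310556287337
```

View pics/g.png

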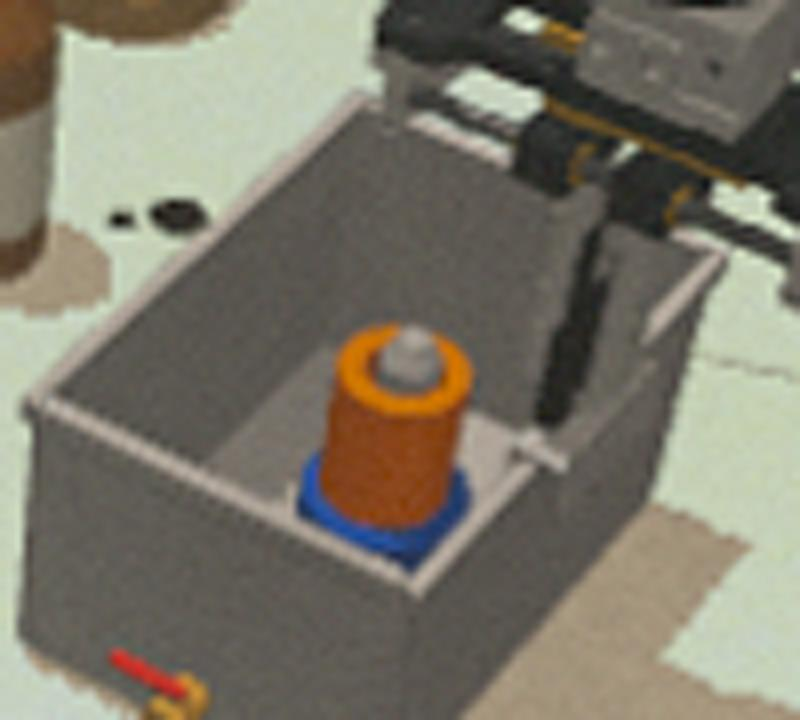

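```bash
python3 -m handwheel '[[0,0,0.5,0,0],[0,0,0,0,8],[0,0,0,0,16],[0,0,0,0,24],[0,0,0,0,32],[0,0,0,0,40],[0,0,0,0,40],[0,0,0,0,40]]'
python3 - <<'E'
from h import *
for n in("side","top"): cv2.imwrite(f"pics/{n}14.png",arm.capture(n))
s=arm.observe();p=s["position"];print(p,s["contact_force"],s["moment"],s["opening"])
crop("pics/side14.png",280,80,100,90,8,"pics/g.png");crop("pics/top14.png",350,180,100,80,8,"pics/f.png")
E
```

```text
time_s: 25.23
position: [0.4649, -0.3194, 0.1451]
tool_rot: [[0.988, -0.0, 0.157], [-0.157, 0.0, 0.988], [-0.0, -1.0, 0.0]]
contact_force: [-0.4, 0.1, -0.0]
opening: 0.0373
[ 0.46500829 -0.31944795  0.14525546] [-0.63284068 -0.02691445  0.54990843] [-0.05844575 -0.01560827 -0.00648996] 0.03744972721498655
```

View pics/g.png

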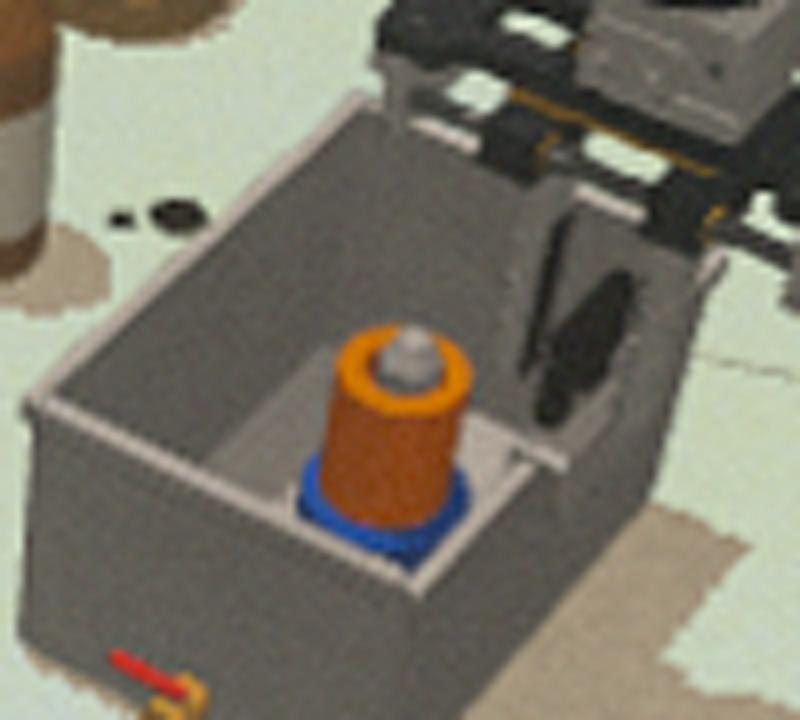

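Hanger stayed put on release (tip still at crop (412,335)). Retreat straight up, then look.

```bash
python3 -m handwheel '[[0,0,5,0,40],[0,0,15,0,40],[0,0,30,0,40],[0,0,35,0,40],[0,0,35,0,40],[0,0,20,0,40],[-30,0,0,0,40],[-30,20,0,0,40],[-15,35,0,0,40],[0,38,0,0,40],[0,38,0,0,40],[0,38,0,0,40]]'; python3 -m handwheel '[[0,38,0,0,40],[0,38,0,0,40],[0,38,0,0,40],[0,20,0,0,40],[0,10,0,0,40],[0,0,0,0,40]]'
python3 - <<'E'
from h import *
for n in("side","top"): cv2.imwrite(f"pics/{n}15.png",arm.capture(n))
s=arm.observe();p=s["position"];print(p,s["contact_force"],s["opening"])
crop("pics/side15.png",270,70,115,100,6,"pics/g.png");crop("pics/top15.png",325,160,125,100,6,"pics/f.png")
E
```

```text
time_s: 26.33
position: [0.3895, -0.1492, 0.2859]
tool_rot: [[0.987, 0.001, 0.159], [-0.159, -0.001, 0.987], [0.001, -1.0, -0.0]]
contact_force: [-0.1, -0.3, 0.3]
opening: 0.0377
time_s: 26.83
position: [0.39, -0.0047, 0.2859]
tool_rot: [[0.988, 0.001, 0.154], [-0.154, -0.0, 0.988], [0.001, -1.0, 0.0]]
contact_force: [0.1, 0.3, 1.2]
opening: 0.0371
[ 0.39012019 -0.0065629   0.28571498] [ 0.1577387  -0.43278918  0.3192379 ] 0.03754047471304651
```

View pics/g.png

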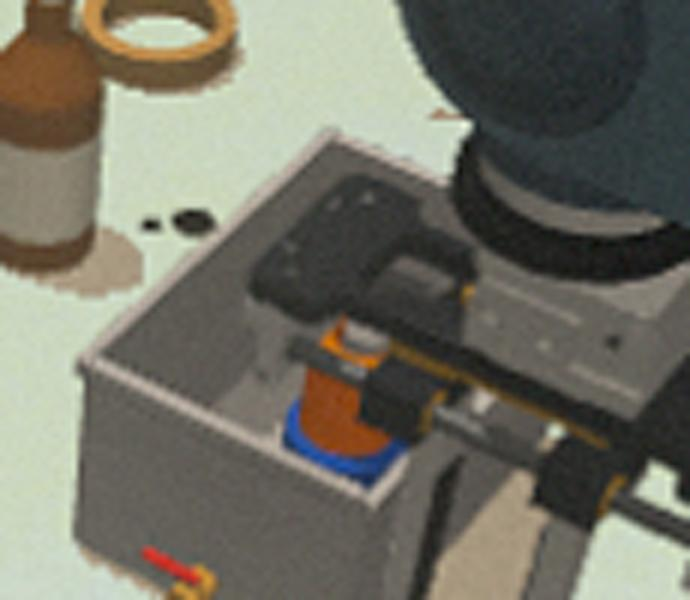

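View pics/f.png

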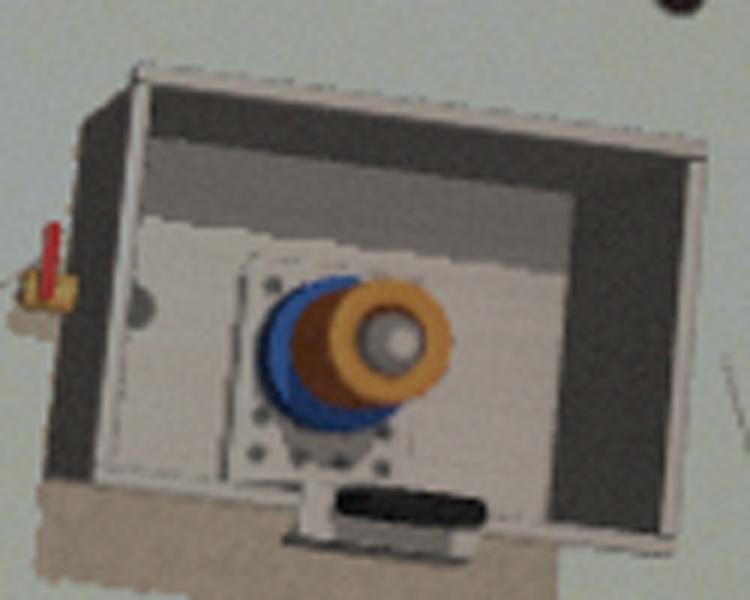

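View pics/top15.png

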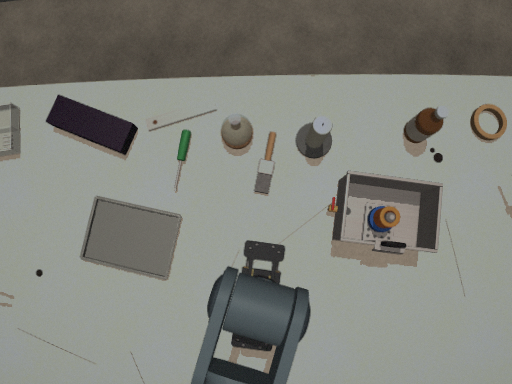

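```bash
python3 -m handwheel '[[0,15,0,0,40],[0,30,0,0,40],[0,35,0,0,40],[0,35,0,0,40],[0,35,0,0,40],[0,30,0,0,40],[0,15,0,0,40],[0,0,0,0,40],[0,0,0,0,40]]'
python3 - <<'E'
from h import *
for n in("side","top"): cv2.imwrite(f"pics/{n}16.png",arm.capture(n))
s=arm.observe();print(s["position"],s["contact_force"])
crop("pics/side16.png",280,80,95,90,8,"pics/g.png");crop("pics/top16.png",325,160,125,100,6,"pics/f.png")
E
```

```text
time_s: 27.68
position: [0.3904, 0.1879, 0.2853]
tool_rot: [[0.988, -0.0, 0.157], [-0.157, -0.001, 0.988], [-0.0, -1.0, -0.001]]
contact_force: [-0.4, -0.1, -0.4]
opening: 0.038
[0.39050769 0.18722459 0.28534081] [ 0.76615306 -0.36836617 -0.87893173]
```

View pics/g.png

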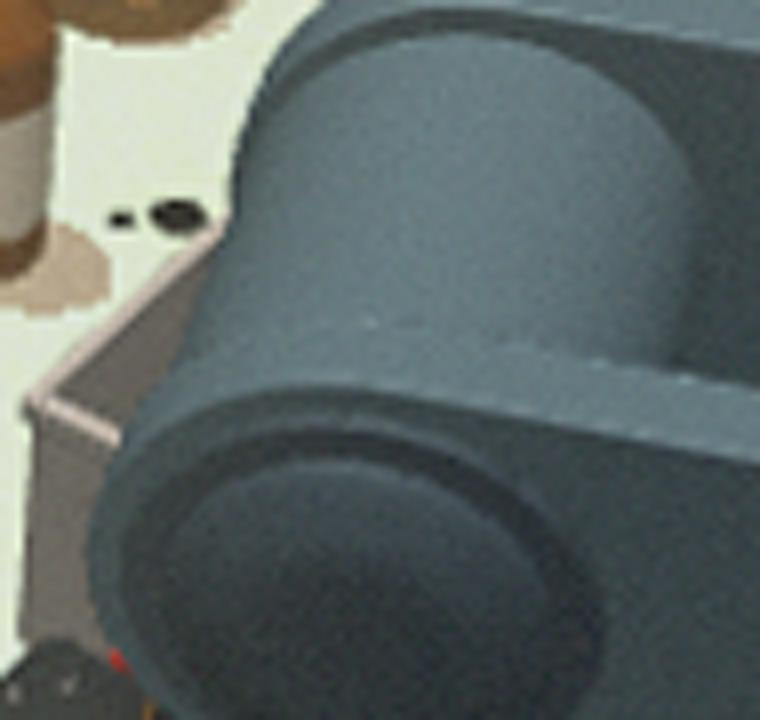

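View pics/side16.png

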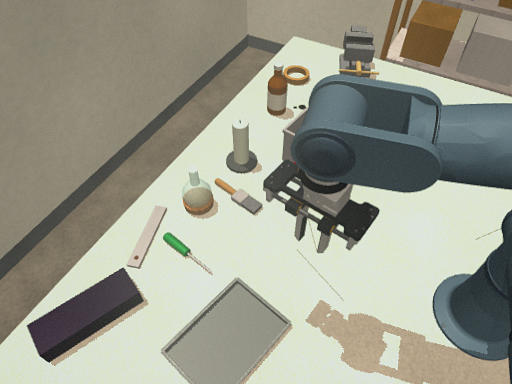

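```bash
python3 -m handwheel '[[0,15,0,0,40],[0,35,0,0,40],[0,38,0,0,40],[0,38,0,0,40],[0,38,0,0,40],[0,38,0,0,40],[0,38,0,0,40],[0,38,0,0,40],[0,20,0,0,40],[0,8,0,0,40],[0,0,0,0,40],[0,0,0,0,40]]'
python3 - <<'E'
from h import *
for n in("side","top"): cv2.imwrite(f"pics/{n}17.png",arm.capture(n))
s=arm.observe();print(s["position"],s["contact_force"])
crop("pics/side17.png",280,80,95,90,8,"pics/g.png");crop("pics/top17.png",325,160,125,100,6,"pics/f.png")
E
```

```text
time_s: 28.78
position: [0.3909, 0.4931, 0.2853]
tool_rot: [[0.987, -0.0, 0.159], [-0.159, -0.001, 0.987], [-0.0, -1.0, -0.001]]
contact_force: [-0.1, -0.1, 0.2]
opening: 0.0374
[0.39082189 0.4928989  0.28565248] [0.58451708 0.23453054 0.68847054]
```

View pics/g.png

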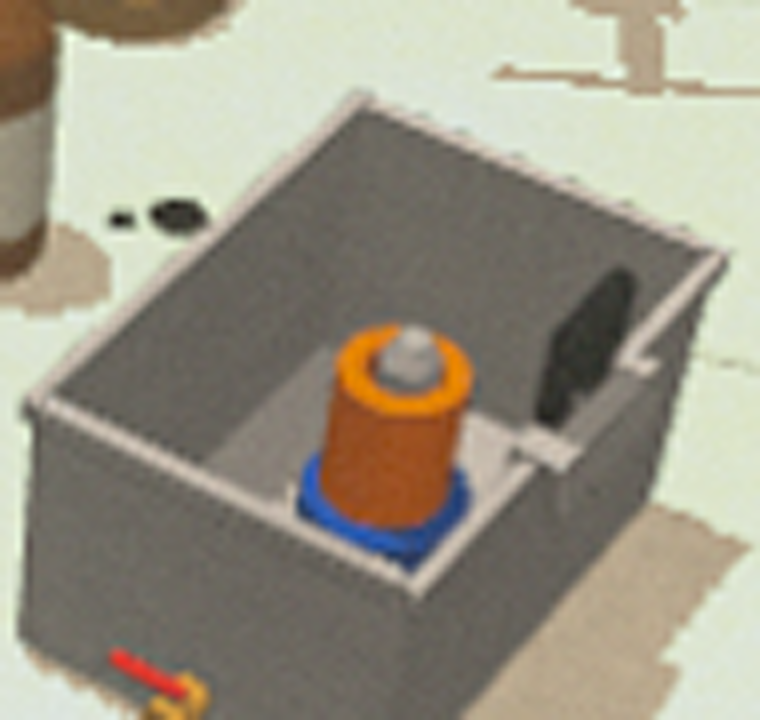

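View pics/f.png

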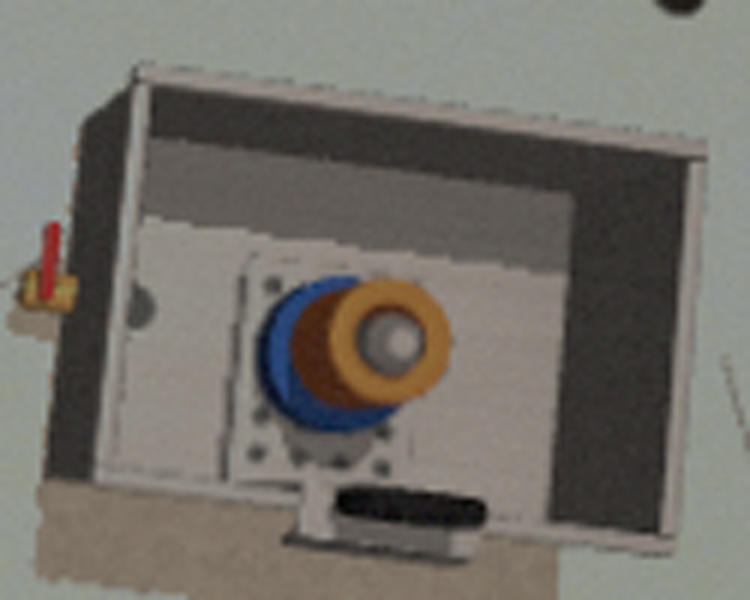

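Checking the heights before handing in.

```bash
python3 - <<'E'
from h import *
def P(x0,y0,k,uv): return (x0+(uv[0]+.5)/k-.5, y0+(uv[1]+.5)/k-.5)
print("tip",tri(P(280,80,8,(416,332)),P(325,160,6,(403,341))))
print("orange top (exp z .120)",tri(P(280,80,8,(405,370)),P(325,160,6,(391,342))))
print("grip top",tri(P(280,80,8,(590,320)),P(325,160,6,(411,507))))
for n in("top","side"):
    a=cv2.imread(f"pics/{n}0.png").astype(int);b=cv2.imread(f"pics/{n}17.png").astype(int)
    d=np.abs(a-b).max(2)
    R={"top":{"flask":(215,108,260,155),"candle":(292,112,336,162),"brush":(250,128,280,198),"driver":(168,125,195,195)},"side":{"flask":(175,165,218,220),"candle":(222,115,260,175),"brush":(212,175,265,215),"driver":(160,230,215,276)}}[n]
    print(n,{k:int((d[y0:y1,x0:x1]>40).sum()) for k,(x0,y0,x1,y1) in R.items()})
E
```

```text
tip (array([ 0.53010353, -0.32901159,  0.13900125]), [np.float64(0.00048813432481986007), np.float64(0.00048813432482008764)])
orange top (exp z .120) (array([ 0.53139326, -0.33041826,  0.11886056]), [np.float64(1.658537309997213e-05), np.float64(1.6585373099877692e-05)])
grip top (array([ 0.46499823, -0.31480541,  0.18123603]), [np.float64(0.00038752339693909967), np.float64(0.0003875233969390077)])
top {'flask': 0, 'candle': 0, 'brush': 0, 'driver': 0}
side {'flask': 0, 'candle': 0, 'brush': 0, 'driver': 1244}
```

```bash
python3 -c "
from cell import arm
print(arm.job_done())"
```

```text
the job is handed in; nothing more can be done
None
```

The job is done and handed in at about 29 s of the 72 s allowed. The wide blue spacer went onto the spindle first, right down on the foot plate. The tall orange one went on top of it. The loaded hanger now hangs on the middle of the tank's near long rim (the side towards the robot).

**How it was set down:**
- **Onto the rim:** I lowered it in steps of about 1 mm. The vertical force at the wrist went from about −5 N to +5 N as the rim took the weight, and the straps touched the wall with about 3 N.
- **Release:** Nothing moved when the fingers opened, and the arm is now well clear.

**Last checks, from both cameras:**

| Point | Measured height | Expected height |
|---|---|---|
| Spindle tip | 139 mm | 136 mm |
| Top of orange spacer | 119 mm | 120 mm |
| Grip top | 181 mm | 186 mm |

- **Hang:** The spindle is upright to within what the pictures can show. From these heights the foot is about 18 mm above the tank floor.
- **Disagreement:** The grip top measured 5 mm low. I put that down to picking the pixel on a sloping black edge, because the other heights agree to 3 mm or better and the picture shows the lip lying on the rim.
- **Flask, candle, brush and screwdriver:** They show no change in the top view. In the side view the area around the screwdriver did change. I believe that is the parked arm hiding it, but I did not look at that part of the side picture again.

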